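# Set the mitre fence to its index tab and lay a glass strip against it

### The arm

A 6-joint arm with a two-finger parallel gripper is mounted at the origin on the work surface. World frame = base frame: x ahead of the robot, y to its left, z up, the work surface at z = 0. Lengths are in m, angles in rad, forces in N, time in s.
With the tool pointing down it reaches from about 0.3 to 0.775 m from the base axis. Payload 14.6 kg.
Tool frame: the origin (TCP) lies on the mounting face of the last link; the fingertips stand 199 mm ahead of it and the grasp point (between the pads) lies 180 mm ahead of it; z points along the fingers, y is the direction in which the jaws open and shut (so a half turn about z gives the same grasp; the last joint's range is limited). The gripper opens to 94 mm and grips with 3 to 60 N. Pads are 16 mm wide; open, the fingers measure 119 mm over their backs; the gripper's body (75 mm by 177 mm) begins 78 mm behind the grasp point.
Start: joints at [1.068, 0.3, 1.521, -0, 1.321, -0.067], TCP at [0.232, 0.499, 0.405] pointing down, gripper open.
Joint ranges: [-3.03, 3.03], [-0.79, 2.21], [0.23, 2.52], [-1.04, 4.18], [0, 3.07], [-2.55, 2.55]. Speed limits (rad/s): [2.22, 2.22, 2.57, 3.14, 3.14, 3.14].

### API

Orientations are given as [roll, pitch, yaw] about the fixed x, y, z axes, in that order (R = Rz(yaw) Ry(pitch) Rx(roll)).
In Python, from station import sensors, vision, job gives the robot as it stands. The module is installed in compiled form; this text tells all that it offers.
- The arm moves only by the tool arm_command, never from a script. Its argument "plan" is one flat list of numbers, 5 for each row, row after row: the closure, from -1 (fully open) to 1 (shut), so that 0 is half open, then the shift along the world's x, y, z scaled (see below), then the turn about the world's z scaled (see below). A call has 1 to 20 rows; each row is the pose to reach, as a shift and turn from the pose commanded when the call began; what a row does not reach only later rows make up. The controller multiplies each number of a shift by 400 mm and each number of a turn by 120 degrees. A row lasts 1/10 s, in which the tool goes at most 50 mm and 8.59 degrees, less where a joint would pass 70% of its speed; a pose out of reach is approached as far as the arm can. A call with a number of a shift or a turn outside -1 to 1 is refused whole. A call with a gripper value outside its range is refused whole. The fingers move at their own pace and stop on an object; "newtons" is the grip in N (left out, the last holds). Time passes only in rows, so rows that repeat a pose let the fingers close. It gives the time, the measured TCP pose, the force and the opening at its end, in the units of the state.
- sensors.get_obs(): the state, without advancing time (a new reading comes with each control period).
- vision.camera(name): name is "side" or "top" or "wrist"; returns the picture (400x640x3 uint8, blue, green, red); there is no depth.
- vision.camera_params(name): a dict with "intrinsics" (3x3 intrinsics, pixels), "rvec" (rotation vector, rad) and "tvec" (3), from world to camera coordinates, as OpenCV has them. Camera axes: x right, y down, z forward; pixel columns grow to the right and rows downward; lengths in m; the calibration is good to about 2 mm. The wrist camera is an equidistant fisheye: a pixel r from the principal point sees the ray r / f radians off the axis. A picture is of the moment at which its call begins: read the wrist's pose just before it. camera_params takes no time and is no camera call; for the wrist camera it gives the pose at the moment of the call.
- job.hand_in(): hands the job in, once; it reports no verdict.
Trained networks look in the newest picture that a camera, given by its name, has taken for a name from the list of things; names that differ only in an ending like _2 or _b are one class to them, and where a whole thing is asked for, a point or a joint stands for the part that bears it (a point fixed in the world has none). Each returns a list of dicts, best first, with "confidence" (0 to 1); they miss things now and then, are a little off and sometimes report something else, mostly with a low value. They report only what shows in the picture. A call takes as long as a camera call. They do not tell look-alikes from the thing itself.
- vision.search_frame(name, camera): "at" ([row, column] in pixels, amid what is visible of it).
- vision.silhouettes(name, camera): "mask" (400x640 bool, what is visible of it) and "at" ([row, column] in pixels, amid what is visible of it).
- vision.pinpoint(name, camera): "at" ([row, column] in pixels: a listed point, or the origin of a listed thing).
The state is a dict: "time_s": time; "qpos": joint angles; "joint_vel": joint speeds; "tau": joint torques, N m; "ee_pos": TCP position; "eef_rot": TCP orientation; "force": force on the tool from outside, world axes, zero at the start; "moment": the same for the moment, N m; "grip_width": finger opening in m.
Only numpy, scipy, OpenCV 4.12 (cv2) and the standard library are available. Lean on these libraries where they do the work, as an engineer would, in place of code of your own. Each camera call takes 0.05 s, during which the arm holds its last target.

### The job

Set up the scoring board for a mitre cut: turn the swivel fence until its pointer faces the red index tab on the angle scale and let go of it. Then lay the orange glass strip flat on the board, its long edge flush along the whole near face of the fence (the face away from the pointer) and centred along it, so that it lies across the score line, with the fence still on the tab. Glass chips easily, so set it down and push it home gently, and leave the tab and everything else on the bench where it is.

Things in the scene. Friction and masses are not known exactly. Their poses are not given: they have to be found in the camera images.
- board: scoring board: fixed plate 310 x 310 mm, 18 mm thick, white with a fine grid; origin under its centre, on the bench. Own x runs from the middle towards its angle scale (the side away from the robot), z up. A flush black score line, 4 mm wide, runs from the centre along -x to the near edge; the angle scale is a flush arc 115 to 140 mm from the centre, on the +x side.
- pivot (a point): centre of the board's upper surface, 18 mm above the bench; the fence's upright pivot axis passes through it. Axes as the board's.
- fence (a joint): angle of the swivel fence about the pivot, rad, counter-clockwise from above; 0: fence bar along the board's y, pointer along the board's +x; stops at -1.05 and 1.05. It turns against a steady friction of 0.2 N m and stays where it is left; nothing needs unlocking.
- fence_centre (a point): centre of the aluminium fence bar, above the pivot, 20.5 mm over the board. Bar 150 mm long (own y), 14 mm thick (own x), 1 to 40 mm above the board; can be gripped across from above, over the pivot. Own +x: the way the pointer points; near face, for the glass: 7 mm to own -x. A flat pointer arm 14 mm wide, 3 to 8 mm above the board, runs along +x; black clamp nut on it, 24 mm across, 72 mm out.
- pointer_tip (a point): red tip of the fence's pointer, 106 mm from the pivot, 5.5 mm above the board; axes as the fence's, own +x points outward from the pivot
- tab (a joint): angle of the red index tab on the scale about the pivot, in the same sense and from the same zero as the fence's angle; the tab is clamped (about 1 N m of friction) and must not be moved
- tab_tip (a point): inner point of the red index tab, 110 mm from the pivot, 5.5 mm above the board; own +x points outward from the pivot. The tab reaches from 110 to 142 mm from the pivot, 10 mm wide, top 8 mm above the board with a small screw to 13 mm.
- orange_centre (a point): ORANGE cast glass strip with faint paler streaks, 160 mm long (own x), 40 mm wide (own y), 12 mm thick (own z), 0.19 kg; it lies flat on the bench beside the board. The point is its centre, half-way up (6 mm above its underside)
- green_centre (a point): GREEN cast glass strip with faint paler streaks, 160 mm long (own x), 40 mm wide (own y), 12 mm thick (own z), 0.19 kg; it lies flat on the bench beside the board. The point is its centre, half-way up (6 mm above its underside). Leave alone.
- blue_centre (a point): dark BLUE cast glass strip with faint paler streaks, 160 mm long (own x), 40 mm wide (own y), 12 mm thick (own z), 0.19 kg; it lies flat on the bench beside the board. The point is its centre, half-way up (6 mm above its underside). Leave alone.
- oil: closed amber bottle with a black cap, 54 mm across, 100 mm tall, standing; origin under its centre. Leave alone.
- pliers: running pliers with blue grips, 215 mm long (own x), lying; origin under the middle, about 16 mm high. Leave alone.
- cutter: pencil glass cutter, green and brass, 145 mm long (own x), lying; about 17 mm high. Leave alone.
- square: try square with a dark wooden stock 110 mm long (own y) and a steel blade 150 mm long (own x), lying; 16 mm high. Leave alone.
Things that resemble listed ones, but are neither listed nor needed, are in the scene too. There is more than one size of the part that bears orange_centre; the job needs the smallest.

How it is judged:
By the outcome, as a careful person would: the job done as asked, in the order asked, and still so for the second after the job is handed in, with the robot touching nothing.
It also fails if it takes over 69 s, if anything falls off the work surface, if the arm or the gripper's body presses on something with over 40 N, if the wrist force passes 120 N, or if a joint passes its speed limit or range.

## Working session

There is one attempt and no reset: what is moved stays moved. The work goes in short steps, Python scripts to look and compute and a tool call to move; the robot and the scene stay as the last step left them, time stands still between calls to the robot, and variables do not carry over. Pictures are saved under pics/ and viewed, and the job is handed in when it is done.

Besides the shell and the picture viewer there is one more tool, called after "Request:" by a JSON object that holds its "name" and its "arguments". arm_command: Moves the arm, as the interface text tells. Its arguments: {"type":"object","properties":{"plan":{"type":"array"},"newtons":{"type":"number"}},"required":["plan"]}

```bash
mkdir -p pics
cat > h.py <<'E'
import numpy as np, cv2
from station import sensors, vision, job
def ray(cam,px,P=None):
    P=P or vision.camera_params(cam)
    K=np.array(P["intrinsics"],float);R=cv2.Rodrigues(np.array(P["rvec"],float))[0];t=np.array(P["tvec"],float).ravel()
    r,c=px
    x=(c-K[0,2])/K[0,0];y=(r-K[1,2])/K[1,1]
    if cam=="wrist":
        th=np.hypot(x,y);s=np.sin(th)/th if th>1e-9 else 1
        d=np.array([x*s,y*s,np.cos(th)])
    else: d=np.array([x,y,1.])
    return -R.T@t, R.T@d
def onz(cam,px,z,P=None):
    o,d=ray(cam,px,P);return o+d*(z-o[2])/d[2]
def proj(cam,X,P=None):
    P=P or vision.camera_params(cam)
    K=np.array(P["intrinsics"],float);R=cv2.Rodrigues(np.array(P["rvec"],float))[0];t=np.array(P["tvec"],float).ravel()
    p=R@np.array(X,float)+t
    if cam=="wrist":
        n=np.hypot(p[0],p[1]);th=np.arctan2(n,p[2]);u=p[:2]/max(n,1e-9)*th
    else: u=p[:2]/p[2]
    return np.array([u[1]*K[1,1]+K[1,2],u[0]*K[0,0]+K[0,2]])
E
python3 - <<'E'
from h import *
print(sensors.get_obs())
for c in("top","side"):
    im=vision.camera(c);cv2.imwrite(f"pics/{c}0.png",im)
    P=vision.camera_params(c);print(c,P)
    for n in["board","pivot","fence_centre","pointer_tip","tab_tip","orange_centre","green_centre","blue_centre"]:
        z={"board":0,"pivot":.018,"fence_centre":.0385,"pointer_tip":.0235,"tab_tip":.0235}.get(n,.006)
        for d in vision.pinpoint(n,c)[:4]:
            print(n,round(d["confidence"],2),np.round(d["at"],1),onz(c,d["at"],z,P).round(4))
E
```

```text
{'time_s': 0.0, 'qpos': array([ 1.06839480e+00,  3.00474099e-01,  1.52161155e+00,  1.81028528e-05,
        1.32074198e+00, -6.66118880e-02]), 'joint_vel': array([-0.00019855, -0.00024284, -0.00020136, -0.0006207 ,  0.00110914,
       -0.00284846]), 'tau': array([ 2.69125208e-03, -5.31788313e+01, -3.52749753e+01,  7.09518464e-02,
        2.42085446e-02, -1.11345917e-04]), 'ee_pos': array([0.23215677, 0.49855514, 0.40407166]), 'eef_rot': array([-3.14036158e+00, -9.96986114e-05,  2.70579846e+00]), 'force': array([-0.85362857, -0.99346109,  0.31601389]), 'moment': array([-0.01841257, -0.06667717, -0.05470613]), 'grip_width': 0.09414310755182541}
top {'intrinsics': array([[385.95858239,   0.        , 317.79893781],
       [  0.        , 385.95858239, 203.74979377],
       [  0.        ,   0.        ,   1.        ]]), 'rvec': array([ 2.19033985, -2.19236429,  0.07540885]), 'tvec': array([-0.04335156,  0.49611947,  1.20001361])}
board 0.73 [181.5 300.3] [0.5686 0.0121 0.    ]
pivot 0.91 [184.4 304.7] [ 0.5571 -0.0025  0.018 ]
fence_centre 0.64 [182.4 306.2] [ 0.561  -0.0078  0.0385]
fence_c
[... 845 characters left out ...]
: array([-0.47596535,  0.1029809 ,  1.11399317])}
board 0.77 [206.3 345.8] [0.5695 0.0013 0.    ]
board 0.51 [183.6 367. ] [0.6679 0.0902 0.    ]
pivot 0.89 [202.9 344.4] [ 0.5631 -0.0036  0.018 ]
fence_centre 0.73 [197.5 342.3] [ 0.5564 -0.0027  0.0385]
pointer_tip 0.76 [182.5 371.2] [0.6697 0.0623 0.0235]
tab_tip 0.48 [202.2 384.7] [ 0.673  -0.0383  0.0235]
tab_tip 0.48 [137.4 329.8] [0.6243 0.3573 0.0235]
orange_centre 0.74 [289.2 251.1] [ 0.2593 -0.2374  0.006 ]
orange_centre 0.62 [386.4 306.9] [ 0.3289 -0.5011  0.006 ]
orange_centre 0.59 [294.3 347.3] [ 0.4714 -0.3121  0.006 ]
green_centre 0.88 [157.9 279. ] [0.4293 0.3018 0.006 ]
blue_centre 0.77 [328.  403.4] [ 0.5589 -0.4305  0.006 ]
```

View pics/top0.png

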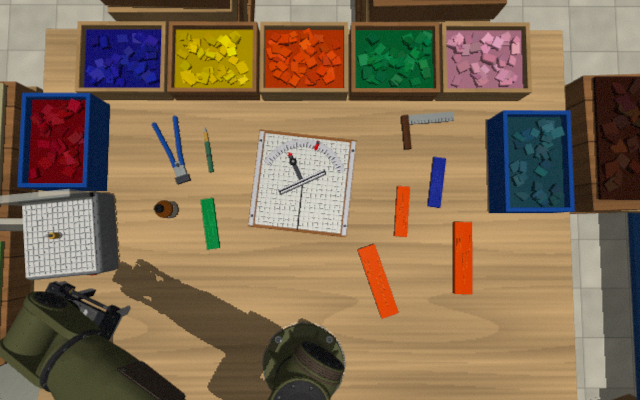

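View pics/side0.png

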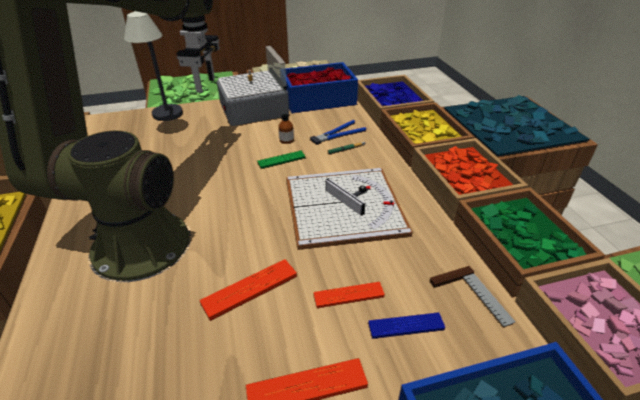

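Run:
```python
from h import *
im=cv2.imread("pics/top0.png");cv2.imwrite("pics/topc.png",cv2.resize(im[120:245,240:420],None,fx=4.4,fy=4.4,interpolation=cv2.INTER_CUBIC))
im=cv2.imread("pics/side0.png");cv2.imwrite("pics/sidec.png",cv2.resize(im[160:250,280:420],None,fx=5.5,fy=5.5,interpolation=cv2.INTER_CUBIC))
P=vision.camera_params("top")
vision.camera("top")
for n in["orange_centre","tab","fence"]:
    for d in vision.silhouettes(n,"top")[:4]:
        m=d["mask"].astype(np.uint8);ys,xs=np.nonzero(m)
        w=np.array([onz("top",(y,x),.012 if n[0]=="o" else .0235,P)[:2] for y,x in zip(ys,xs)]).astype(np.float32)
        r=cv2.minAreaRect(w);print(n,round(d["confidence"],2),np.round(d["at"],1),len(ys),np.round(r[0],4),np.round(r[1],4),r[2], np.mean(w,0))
```

```text
orange_centre 0.97 [279.  375.8] 1355 [ 0.2571 -0.2285] [0.2268 0.0596] 18.60753631591797 [ 0.2577503  -0.22880474]
orange_centre 0.92 [258.3 465.1] 1371 [ 0.3287 -0.4978] [0.0597 0.2247] 88.65547943115234 [ 0.32689914 -0.49631158]
orange_centre 0.78 [208.5 396.9] 652 [ 0.4752 -0.3076] [0.0419 0.1575] 85.816162109375 [ 0.47531372 -0.3078077 ]
tab 0.37 [179.2 436.9] 657 [ 0.5658 -0.4156] [0.042  0.1593] 81.8913345336914 [ 0.56529146 -0.4156743 ]
fence 0.68 [180.1 297.6] 405 [0.5774 0.0041] [0.124  0.1296] 74.83100128173828 [0.578641   0.01269013]
```

View pics/topc.png

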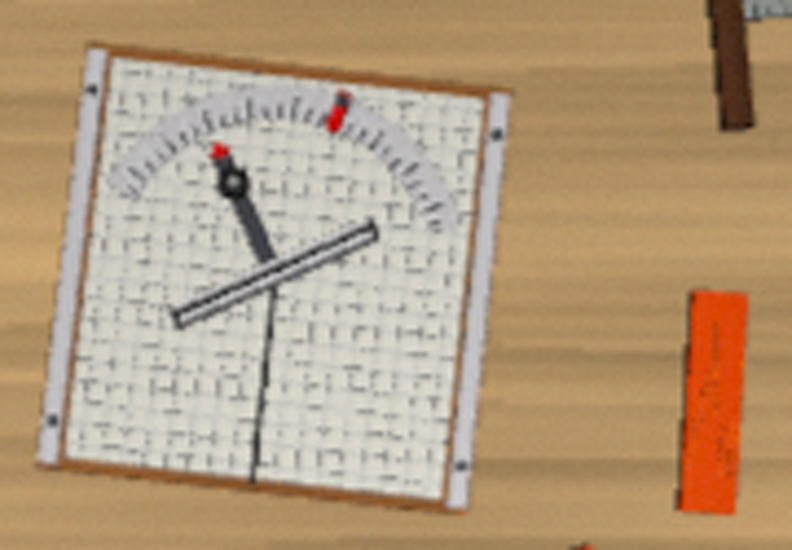

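View pics/sidec.png

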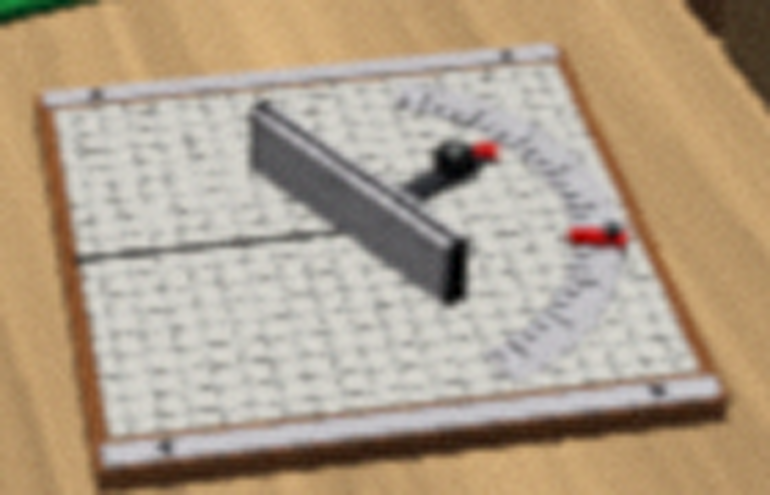

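Run:
```python
from h import *
P=vision.camera_params("top")
f=lambda x,y,z:onz("top",((y+.5)/4.4-.5+120,(x+.5)/4.4-.5+240),z,P)[:2]
c=[f(x,y,.018) for x,y in((90,45),(512,92),(465,512),(37,465))]
piv=np.mean(c,0);print("corners",np.round(c,4),piv, [np.linalg.norm(c[i]-c[i-1]) for i in range(4)])
ax=(c[0]+c[1]-c[2]-c[3]);print("yaw",np.arctan2(ax[1],ax[0]))
a,b=f(176,320,.058),f(376,232,.058);d=a-b;print("fence",(a+b)/2,np.linalg.norm(d),"ang(world of +x)",np.arctan2(d[1],d[0])-np.pi/2)
for n,p in(("tip",f(218,143,.0235)),("tabtip",f(334,131,.0235)),("tabend",f(343,97,.0235))):
    for q in(piv,):
        v=p-q;print(n,p,np.linalg.norm(v),np.arctan2(v[1],v[0]))
P=vision.camera_params("side")
f=lambda x,y,z:onz("side",((y+.5)/5.5-.5+160,(x+.5)/5.5-.5+280),z,P)[:2]
c=[f(x,y,.018) for x,y in((558,45),(722,390),(100,465),(40,95))]
piv=np.mean(c,0);print("side",piv, [np.linalg.norm(c[i]-c[i-1]) for i in range(4)])
ax=(c[0]+c[1]-c[2]-c[3]);print("yaw",np.arctan2(ax[1],ax[0]))
for n,p in(("tip",f(495,152,.0235)),("tabtip",f(568,236,.0235)),("tabend",f(627,237,.0235))):
        v=p-piv;print(n,p,np.linalg.norm(v),np.arctan2(v[1],v[0]))
```

```text
corners [[ 0.7317  0.1396]
 [ 0.6973 -0.1654]
 [ 0.3948 -0.1297]
 [ 0.4285  0.1748]] [0.56309826 0.00480591] [np.float64(0.30524499752385714), np.float64(0.3069956763763128), np.float64(0.30460917866064674), np.float64(0.3063625381019903)]
yaw -0.11637077842996252
fence [0.55895059 0.00336542] 0.15154474033558207 ang(world of +x) 0.4164719931435392
tip [0.65900072 0.04646104] 0.1045582736340026 0.4097625137736786
tabtip [ 0.6677007 -0.036767 ] 0.11256099942008525 -0.3782951361289973
tabend [ 0.69241744 -0.04325496] 0.1379612163800801 -0.3558263266862404
side [0.56359764 0.00229684] [np.float64(0.3037527596776292), np.float64(0.30140274293123354), np.float64(0.30348204872288576), np.float64(0.30332899972678873)]
yaw -0.10486383170794152
tip [0.65650271 0.04094162] 0.10062192749500909 0.3941887265848441
tabtip [ 0.66742339 -0.03817228] 0.1114339967951919 -0.37166438064105334
tabend [ 0.69664509 -0.04725275] 0.14197459575211213 -0.3565072137214976
```

Request:
{"name": "arm_command", "arguments": {"plan": [0,0.66,-1,0,-0.35,0,0.66,-1,0,-0.35,0,0.66,-1,0,-0.35,0,0.66,-1,0,-0.35,0,0.66,-1,0,-0.35,0,0.66,-1,0,-0.35,0,0.66,-1,0,-0.35,0,0.66,-1,0,-0.35,0,0.66,-1,0,-0.35,0,0.66,-1,0,-0.35,0,0.66,-1,0,-0.35,0,0.66,-1,0,-0.35], "newtons": 30}}

```text
time_s: 2.3
ee_pos: [0.4962, 0.0984, 0.4045]
eef_rot: [-3.141, -0.0, 1.972]
force: [-0.5, -0.7, 0.7]
grip_width: 0.0471
```

Run:
```python
from h import *
o=sensors.get_obs();print(o["time_s"],o["ee_pos"],o["eef_rot"],o["force"],o["moment"],o["grip_width"])
P=vision.camera_params("wrist");print(P,-cv2.Rodrigues(P["rvec"])[0].T@P["tvec"])
im=vision.camera("wrist");cv2.imwrite("pics/w1.png",im)
for n in["pivot","fence_centre","pointer_tip","tab_tip"]:
        z={"board":0,"pivot":.018,"fence_centre":.0385,"pointer_tip":.0235,"tab_tip":.0235}.get(n,.006)
        for d in vision.pinpoint(n,"wrist")[:4]:
            print(n,round(d["confidence"],2),np.round(d["at"],1),onz("wrist",d["at"],z,P).round(4))
```

```text
2.3 [0.49619653 0.09835936 0.40446574] [-3.14120909e+00 -2.48933102e-04  1.97154443e+00] [-0.46961545 -0.74184991  0.74333788] [-0.05765936  0.09254418  0.03290481] 0.04709435418055894
{'intrinsics': array([[309.70691629,   0.        , 319.35904916],
       [  0.        , 309.70691629, 201.76949818],
       [  0.        ,   0.        ,   1.        ]]), 'rvec': array([-2.80172939, -0.56774111, -0.08348066]), 'tvec': array([-0.49604953, -0.12805236,  0.36267812])} [0.46433149 0.17470564 0.3845415 ]
pivot 0.76 [266.2 341.9] [0.5697 0.0039 0.018 ]
fence_centre 0.72 [272.5 341.8] [0.5675 0.005  0.0385]
pointer_tip 0.9 [260.2 418.4] [0.6619 0.0526 0.0235]
```

View pics/w1.png

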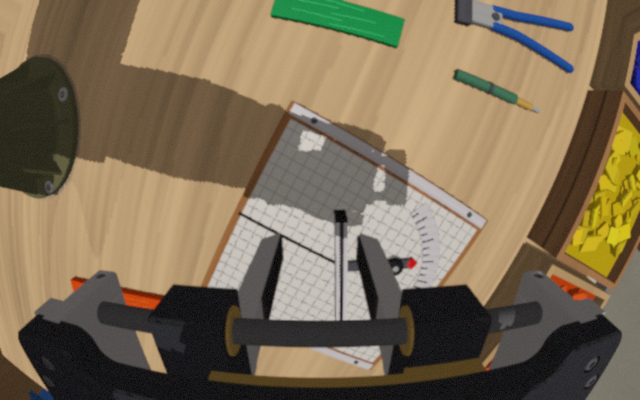

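Run:
```python
from h import *
im=cv2.imread("pics/w1.png");cv2.imwrite("pics/w1c.png",cv2.resize(im[200:330,230:440],None,fx=3.7,fy=3.7,interpolation=cv2.INTER_CUBIC))
```

```text
(no output)
```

View pics/w1c.png

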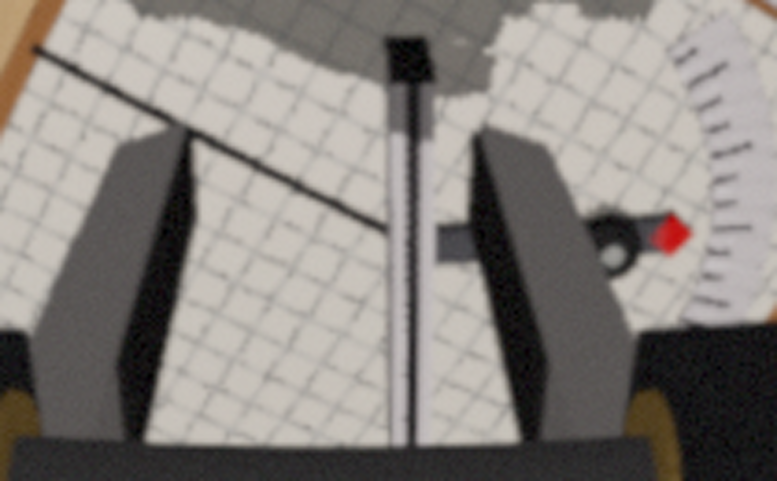

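Run:
```python
from h import *
P=vision.camera_params("wrist")
f=lambda x,y,z:onz("wrist",((y+.5)/3.7-.5+200,(x+.5)/3.7-.5+230),z,P)[:2]
a,b=f(410,82,.058),f(411.5,440,.058);t=f(692,233,.0235)
u=(a-b)/np.linalg.norm(a-b);ang=np.arctan2(u[1],u[0]);print(a,b,ang-np.pi/2,"centre",a-u*.075)
n=np.array([u[1],-u[0]])
print("tip",t,"pivot from tip",t-n*.106, "normal offset bar-tip",(t-a)@n)
```

```text
[0.53314561 0.07449239] [ 0.59067381 -0.04917844] 0.4353990489981454 centre [0.56477852 0.00648975]
tip [0.66165184 0.04987432] pivot from tip [0.56554144 0.00516646] normal offset bar-tip 0.10613361284670611
```

Request:
{"name": "arm_command", "arguments": {"plan": [0,0.085,-0.117,-0.05,0.014,0,0.17,-0.234,-0.15,0.014,0,0.17,-0.234,-0.25,0.014,0,0.17,-0.234,-0.33,0.014,0,0.17,-0.234,-0.39,0.014,0,0.17,-0.234,-0.43,0.014,0,0.17,-0.234,-0.43,0.014,0.4,0.17,-0.234,-0.43,0.014,0.8,0.17,-0.234,-0.43,0.014,1,0.17,-0.234,-0.43,0.014,1,0.17,-0.234,-0.43,0.014,1,0.17,-0.234,-0.43,0.014], "newtons": 20}}

```text
time_s: 3.75
ee_pos: [0.5642, 0.005, 0.2332]
eef_rot: [3.141, 0.0, 2.002]
force: [-2.1, -0.2, 2.5]
grip_width: 0.0138
```

Run:
```python
from h import *
o=sensors.get_obs();print(o["time_s"],o["ee_pos"],o["eef_rot"],o["force"],o["moment"],o["grip_width"])
P=vision.camera_params("wrist")
im=vision.camera("wrist");cv2.imwrite("pics/w2.png",im)
for n in["pointer_tip","tab_tip"]:
        for d in vision.pinpoint(n,"wrist")[:4]:
            print(n,round(d["confidence"],2),np.round(d["at"],1),onz("wrist",d["at"],.0235,P).round(4))
```

```text
3.75 [0.56421503 0.00500044 0.2332086 ] [3.14099551e+00 3.46547471e-04 2.00204032e+00] [-2.12843568 -0.21779409  2.53764998] [ 0.00242315  0.32323139 -0.06007497] 0.013795419533757422
pointer_tip 0.57 [236.8 464.3] [0.6597 0.0489 0.0235]
```

View pics/w2.png

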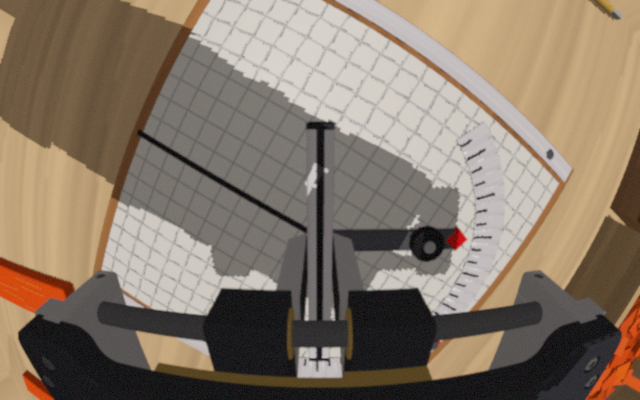

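Request:
{"name": "arm_command", "arguments": {"plan": [1,0,0,0,-0.05,1,0,0,0,-0.1,1,0,0,0,-0.15,1,0,0,0,-0.2,1,0,0,0,-0.25,1,0,0,0,-0.3,1,0,0,0,-0.34,1,0,0,0,-0.37,1,0,0,0,-0.37,1,0,0,0,-0.37]}}

```text
time_s: 4.9
ee_pos: [0.5641, 0.005, 0.2332]
eef_rot: [3.142, 0.0, 1.227]
force: [-4.2, -0.1, 7.5]
grip_width: 0.0139
```

Run:
```python
from h import *
o=sensors.get_obs();print(o["time_s"],o["ee_pos"],o["eef_rot"],o["force"],o["moment"],o["grip_width"])
P=vision.camera_params("wrist")
im=vision.camera("wrist");cv2.imwrite("pics/w3.png",im)
for n in["pointer_tip","tab_tip"]:
        for d in vision.pinpoint(n,"wrist")[:4]:
            print(n,round(d["confidence"],2),np.round(d["at"],1),onz("wrist",d["at"],.0235,P).round(4))
cv2.imwrite("pics/w3c.png",cv2.resize(im[180:310,380:580],None,fx=4,fy=4,interpolation=cv2.INTER_CUBIC))
im=vision.camera("top");cv2.imwrite("pics/t3.png",im);cv2.imwrite("pics/t3c.png",cv2.resize(im[120:245,240:420],None,fx=4.4,fy=4.4,interpolation=cv2.INTER_CUBIC))
```

```text
4.9 [0.56414813 0.00498969 0.23320644] [3.14154949e+00 1.49577212e-05 1.22702680e+00] [-4.15443476 -0.08254502  7.47450118] [-0.00992621  0.85657522 -0.0203082 ] 0.013938673477950997
pointer_tip 0.98 [235.7 466.6] [ 0.6651 -0.0296  0.0235]
tab_tip 0.93 [240.2 473. ] [ 0.6697 -0.0352  0.0235]
```

View pics/w3.png

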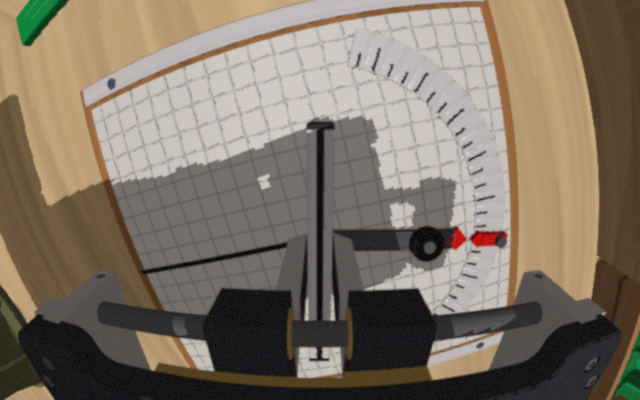

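View pics/w3c.png

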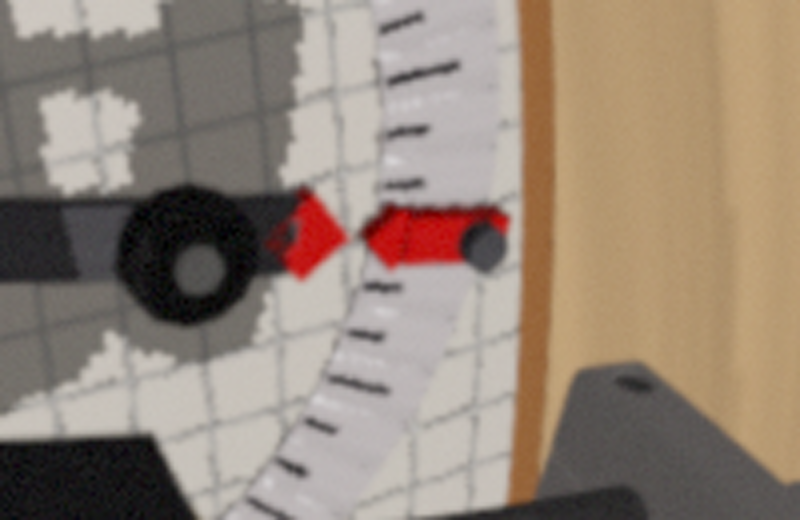

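Run:
```python
from h import *
P=vision.camera_params("wrist")
f=lambda x,y,z:onz("wrist",((y+.5)/4-.5+180,(x+.5)/4-.5+380),z,P)[:2]
a=f(347,237,.0235);b=f(363,235,.0235);c=f(508,232,.0235);e=f(508,215,.026);g=f(370,240,.026)
b2=f(385,208,.026);b3=f(388,268,.0235)
pv=np.array([.5645,.005])
for p in(a,b,c):
    v=p-pv;print(p,np.hypot(*v),np.arctan2(v[1],v[0]))
# side edges of bar near image
print("axis pred",np.arctan2(np.sin(1.227-np.pi/2),np.cos(1.227-np.pi/2)))
```

```text
[ 0.66454882 -0.03200478] 0.10667296173511524 -0.35426307542962365
[ 0.66779119 -0.0328912 ] 0.11002187993180673 -0.35159639503522927
[ 0.69897754 -0.04499336] 0.14346966975180783 -0.35592702193501624
axis pred -0.3437963267948964
```

View pics/t3c.png

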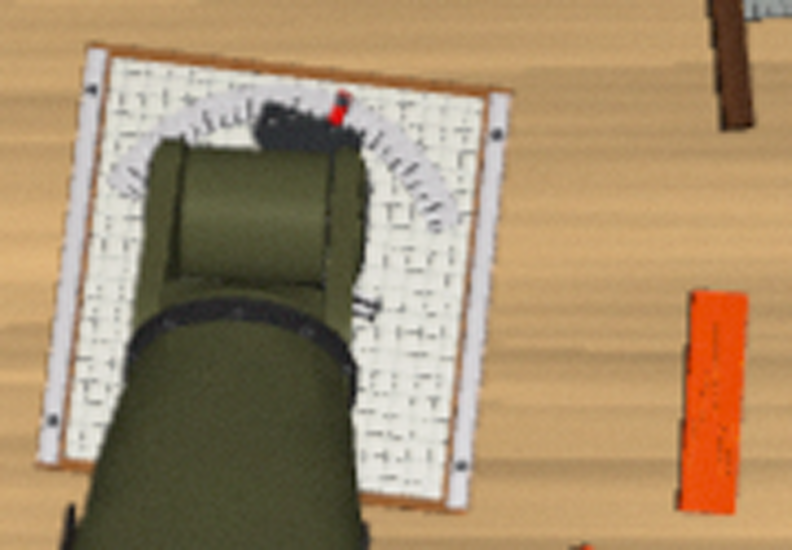

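```bash
cat > red.py <<'E'
from h import *
def red(im,P,pv,roi):
    r0,r1,c0,c1=roi
    h=cv2.cvtColor(im,cv2.COLOR_BGR2HSV)
    m=(((h[...,0]<6)|(h[...,0]>172))&(h[...,1]>170)&(h[...,2]>90)).astype(np.uint8)
    mm=np.zeros_like(m);mm[r0:r1,c0:c1]=m[r0:r1,c0:c1]
    n,l,s,c=cv2.connectedComponentsWithStats(mm,connectivity=4)
    for i in range(1,n):
        if s[i,4]<15: continue
        w=np.array([onz("wrist",(y,x),.0255,P)[:2] for y,x in zip(*np.nonzero(l==i))])-pv
        a=np.arctan2(w[:,1],w[:,0]);r=np.hypot(*w.T)
        print(s[i,4],"mean ang",a.mean().round(4),"range mid",((a.min()+a.max())/2).round(4),"r",r.min().round(4),r.max().round(4),"innermost/outermost ang",a[r.argmin()].round(4),a[r.argmax()].round(4))
if __name__=="__main__":
    red(cv2.imread("pics/w3.png"),vision.camera_params("wrist"),np.array([.5645,.005]),(200,290,430,520))
E
python3 red.py
```

```text
169 mean ang -0.3432 range mid -0.3356 r 0.0927 0.1046 innermost/outermost ang -0.3752 -0.354
322 mean ang -0.3461 range mid -0.3466 r 0.1092 0.1408 innermost/outermost ang -0.3339 -0.3342
```

Request:
{"name": "arm_command", "arguments": {"plan": [0.7,0,0,0,0,0.3,0,0,0,0,0.2,0,0,0,0,0.2,0,0,0.03,0,0.2,0,0,0.1,0,0.2,0,0,0.2,0,0.2,0,0,0.25,0,0.2,0,0,0.25,0]}}

```text
time_s: 5.9
ee_pos: [0.5644, 0.005, 0.3365]
eef_rot: [3.136, -0.002, 1.227]
force: [0.4, 0.1, -0.9]
grip_width: 0.0372
```

Run:
```python
from h import *
from red import red
o=sensors.get_obs();print(o["time_s"],o["ee_pos"],o["eef_rot"],o["force"],o["grip_width"])
P=vision.camera_params("wrist")
im=vision.camera("wrist");cv2.imwrite("pics/w4.png",im)
cv2.imwrite("pics/w4c.png",cv2.resize(im[200:330,270:470],None,fx=4,fy=4,interpolation=cv2.INTER_CUBIC))
red(im,P,np.array([.5645,.005]),(200,320,380,480))
```

```text
5.9 [0.56440843 0.00498075 0.33649634] [ 3.13605596e+00 -1.67653952e-03  1.22718628e+00] [ 0.44321268  0.05142852 -0.89075255] 0.037235119797167524
39 mean ang -0.3684 range mid -0.3781 r 0.0918 0.1036 innermost/outermost ang -0.3513 -0.3505
79 mean ang -0.3657 range mid -0.3682 r 0.1113 0.1307 innermost/outermost ang -0.3502 -0.3576
```

View pics/w4c.png

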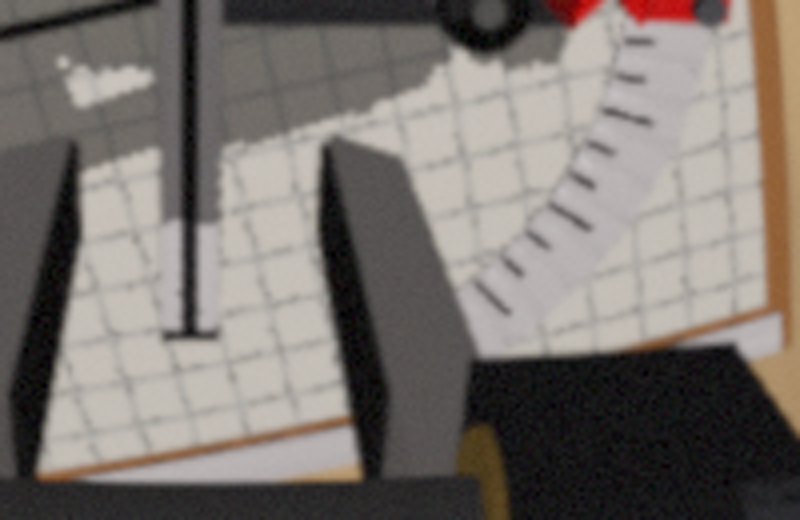

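Run:
```python
from h import *
from red import red
P=vision.camera_params("wrist")
im=cv2.imread("pics/w4.png")
red(im,P,np.array([.5645,.005]),(150,320,380,480))
cv2.imwrite("pics/w4d.png",cv2.resize(im[160:290,300:480],None,fx=4.4,fy=4.4,interpolation=cv2.INTER_CUBIC))
```

```text
87 mean ang -0.3376 range mid -0.3365 r 0.0897 0.1016 innermost/outermost ang -0.3242 -0.347
148 mean ang -0.3461 range mid -0.3467 r 0.1091 0.1374 innermost/outermost ang -0.3371 -0.3383
```

View pics/w4d.png

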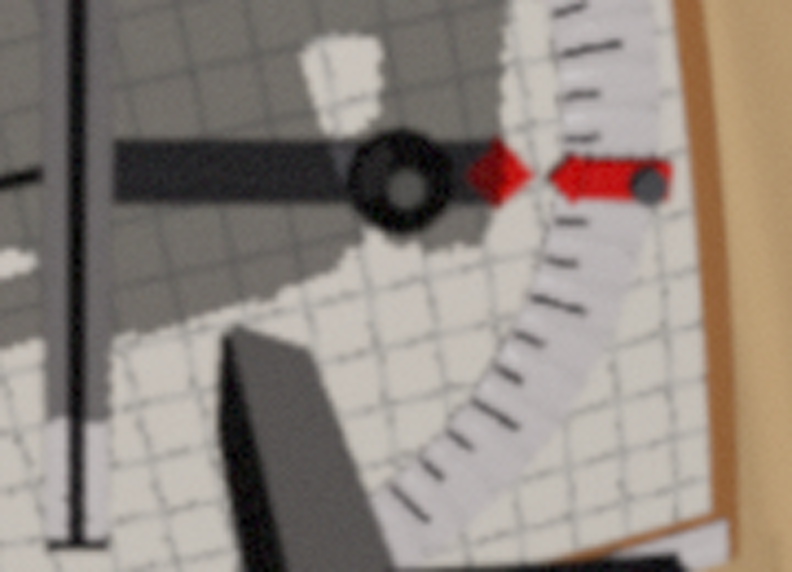

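Run:
```python
from h import *
P=vision.camera_params("wrist")
f=lambda x,y,z:onz("wrist",((y+.5)/4.4-.5+160,(x+.5)/4.4-.5+300),z,P)[:2]
pv=np.array([.5645,.005])
for n,p in(("tip",f(531,175,.0235)),("tab",f(550,178,.0235)),("tabendtop",f(671,160,.0245)),("tabendbot",f(668,201,.0245)),("arm",f(120,171.5,.026))):
    v=p-pv;print(n,p.round(4),np.hypot(*v),np.arctan2(v[1],v[0]))
a=f(76,545,.058);b=f(77,5,.058);d=b-a;print(np.arctan2(d[1],d[0])-np.pi/2)
```

```text
tip [ 0.662  -0.0302] 0.10362453293637956 -0.34621655396748363
tab [ 0.6663 -0.0325] 0.10843272911984206 -0.35276201234054116
tabendtop [ 0.6964 -0.0383] 0.1388391812813143 -0.31697792901884975
tabendbot [ 0.6935 -0.0479] 0.13941448099950082 -0.3895326877219956
arm [0.573  0.0034] 0.008638854155924835 -0.1896984672482917
-0.3486059987712067
```

Request:
{"name": "arm_command", "arguments": {"plan": [-0.5,-0.22,-0.6,0,-0.62,-0.5,-0.22,-0.6,0,-0.62,-0.5,-0.22,-0.6,0,-0.62,-0.5,-0.22,-0.6,0,-0.62,-0.5,-0.22,-0.6,0,-0.62,-0.5,-0.22,-0.6,0,-0.62,-0.5,-0.22,-0.6,0,-0.62,-0.5,-0.22,-0.6,0,-0.62,-0.5,-0.22,-0.6,0,-0.62,-0.5,-0.22,-0.6,0,-0.62,-0.5,-0.22,-0.6,0,-0.62]}}

```text
time_s: 7.05
ee_pos: [0.4761, -0.235, 0.3319]
eef_rot: [-3.141, 0.001, -0.068]
force: [0.6, 0.3, -0.5]
grip_width: 0.0707
```

Run:
```python
from h import *
o=sensors.get_obs();print(o["time_s"],o["ee_pos"],o["eef_rot"],o["force"],o["grip_width"])
P=vision.camera_params("wrist")
im=vision.camera("wrist");cv2.imwrite("pics/w5.png",im)
for d in vision.silhouettes("orange_centre","wrist")[:4]:
    ys,xs=np.nonzero(d["mask"])
    w=np.array([onz("wrist",(y,x),.012,P)[:2] for y,x in zip(ys,xs)]).astype(np.float32)
    r=cv2.minAreaRect(w);print(round(d["confidence"],2),np.round(d["at"],1),len(ys),np.round(r[0],4),np.round(r[1],4),r[2])
im=vision.camera("top");cv2.imwrite("pics/t5.png",im);cv2.imwrite("pics/t5c.png",cv2.resize(im[120:245,240:420],None,fx=4.4,fy=4.4,interpolation=cv2.INTER_CUBIC))
```

```text
7.05 [ 0.47609175 -0.23495338  0.33193135] [-3.14103220e+00  1.14939548e-03 -6.82135873e-02] [ 0.61628399  0.3196731  -0.52509668] 0.07065135149967249
0.66 [315.1 313.2] 3135 [ 0.2876 -0.2209] [0.1762 0.0602] 18.967498779296875
0.65 [242.7 525.9] 2738 [ 0.3813 -0.4962] [0.0673 0.1313] 87.4925537109375
0.6 [132.6 139.2] 51449 [0.5654 0.0087] [0.3235 0.3157] 83.67281341552734
```

View pics/w5.png

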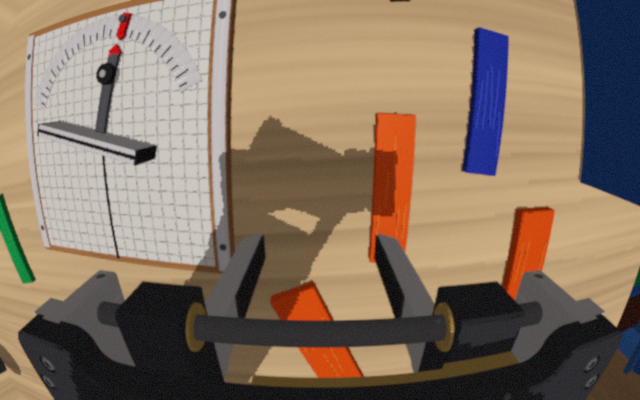

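View pics/t5c.png

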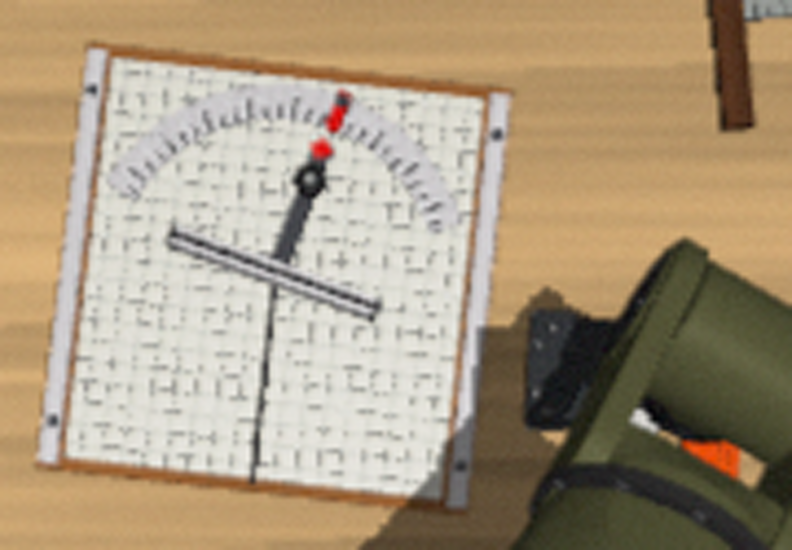

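Run:
```python
from h import *
P=vision.camera_params("wrist")
im=cv2.imread("pics/w5.png")
cv2.imwrite("pics/w5c.png",cv2.resize(im[100:275,340:450],None,fx=3.4,fy=3.4,interpolation=cv2.INTER_CUBIC))
h=cv2.cvtColor(im,cv2.COLOR_BGR2HSV)
m=((h[...,0]<14)&(h[...,1]>200)).astype(np.uint8)
n,l,s,c=cv2.connectedComponentsWithStats(m)
i=l[150,395];ys,xs=np.nonzero(l==i);print(s[i])
w=np.array([onz("wrist",(y,x),.012,P)[:2] for y,x in zip(ys,xs)]).astype(np.float32)
r=cv2.minAreaRect(w);print(np.round(r[0],4),np.round(r[1],4),r[2])
```

```text
[ 369  114   46  148 4756]
[ 0.4766 -0.3088] [0.04   0.1572] 85.83738708496094
```

View pics/w5c.png

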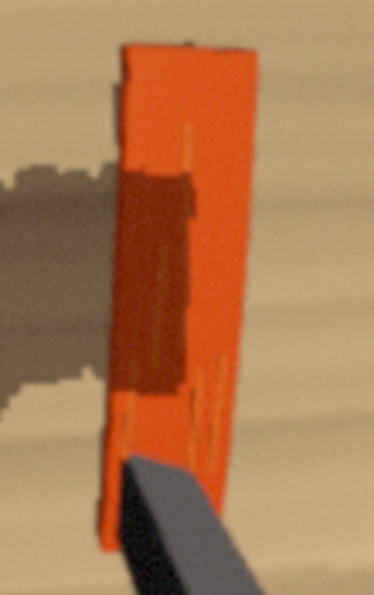

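Request:
{"name": "arm_command", "arguments": {"plan": [-0.5,0,-0.1,0,0,-0.5,0,-0.184,-0.05,0,-0.5,0,-0.184,-0.15,0,-0.5,0,-0.184,-0.24,0,-0.5,0,-0.184,-0.29,0,-0.5,0,-0.184,-0.31,0,-0.5,0,-0.184,-0.32,0,-0.5,0,-0.184,-0.32,0,-0.2,0,-0.184,-0.32,0,0.1,0,-0.184,-0.32,0,0.3,0,-0.184,-0.32,0,0.5,0,-0.184,-0.32,0,0.5,0,-0.184,-0.32,0,0.5,0,-0.184,-0.32,0], "newtons": 12}}

```text
time_s: 8.6
ee_pos: [0.4763, -0.3087, 0.205]
eef_rot: [3.141, -0.0, -0.071]
force: [-0.8, 0.4, 4.1]
grip_width: 0.0395
```

Run:
```python
from h import *
o=sensors.get_obs();print(o["time_s"],o["ee_pos"],o["eef_rot"],o["force"],o["grip_width"])
im=vision.camera("wrist");cv2.imwrite("pics/w6.png",im)
```

```text
8.6 [ 0.47625323 -0.30868557  0.20500429] [ 3.14126947e+00 -4.27393606e-04 -7.13082930e-02] [-0.78469609  0.35313902  4.11416269] 0.03947193128426413
```

View pics/w6.png

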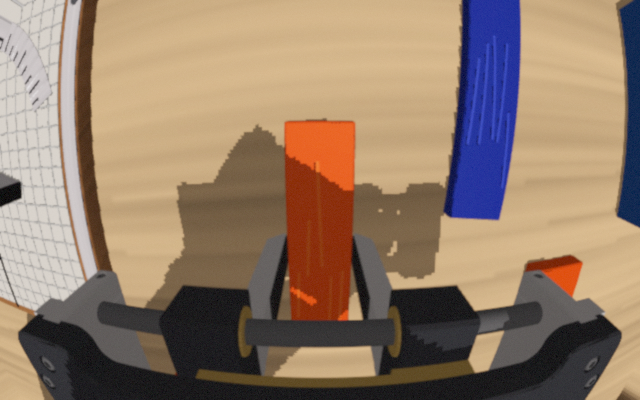

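Run:
```python
from h import *
P=vision.camera_params("wrist");o=sensors.get_obs()
u=np.array([np.cos(o["eef_rot"][2]),np.sin(o["eef_rot"][2])])
for r in(121,122,123.5):
    p=onz("wrist",(r,320),.012,P)[:2];print((p-o["ee_pos"][:2])@u, (p-o["ee_pos"][:2])@np.array([-u[1],u[0]]))
```

```text
0.0791922154227983 -0.00041952436574191343
0.07863298784716065 -0.00041920449721181714
0.07779394603559053 -0.00041872921926635644
```

Request:
{"name": "arm_command", "arguments": {"plan": [0.5,0,0,0.04,0,0.5,0,0,0.12,0,0.5,0.01,0.06,0.2,0.05,0.5,0.02,0.14,0.2,0.11,0.5,0.03,0.22,0.2,0.17,0.5,0.04,0.3,0.2,0.23,0.5,0.05,0.38,0.2,0.29,0.5,0.06,0.46,0.2,0.35,0.5,0.07,0.54,0.2,0.41,0.5,0.08,0.62,0.2,0.47,0.5,0.092,0.7,0.2,0.53,0.5,0.092,0.78,0.2,0.59,0.5,0.092,0.8335,0.2,0.618,0.5,0.092,0.8335,0.2,0.618,0.5,0.092,0.8335,0.2,0.618], "newtons": 15}}

```text
time_s: 10.15
ee_pos: [0.5129, 0.0248, 0.2844]
eef_rot: [-3.141, 0.0, 1.223]
force: [-0.4, -0.5, -2.1]
grip_width: 0.0396
```

Run:
```python
from h import *
o=sensors.get_obs();print(o["time_s"],o["ee_pos"],o["eef_rot"],o["force"],o["grip_width"])
im=vision.camera("wrist");cv2.imwrite("pics/w7.png",im)
```

```text
10.15 [0.51287728 0.02483151 0.28435107] [-3.14103555e+00  3.42964797e-04  1.22276054e+00] [-0.41943622 -0.45232216 -2.08087637] 0.03956957329655379
```

View pics/w7.png

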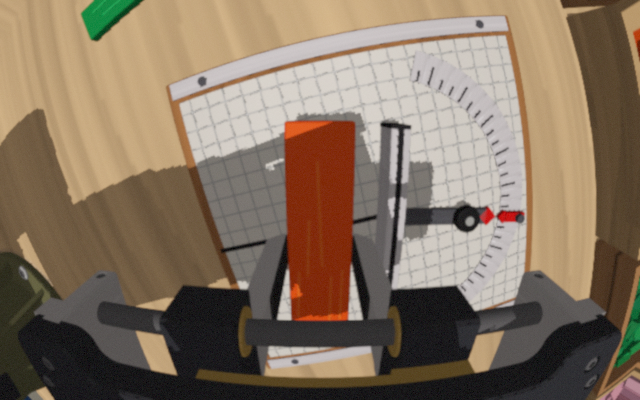

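Request:
{"name": "arm_command", "arguments": {"plan": [0.5,0,0,-0.05,0,0.5,0,0,-0.1,0,0.5,0,0,-0.13,0,0.5,0,0,-0.14,0,0.5,0,0,-0.145,0,0.5,0,0,-0.15,0,0.5,0,0,-0.15,0]}}

```text
time_s: 10.9
ee_pos: [0.5131, 0.0247, 0.225]
eef_rot: [3.141, -0.0, 1.223]
force: [-0.3, -0.3, -1.6]
grip_width: 0.0396
```

Request:
{"name": "arm_command", "arguments": {"plan": [0.5,0,0,-0.001,0,0.5,0,0,-0.002,0,0.5,0,0,-0.003,0,0.5,0,0,-0.004,0,0.5,0,0,-0.004,0]}}

```text
time_s: 11.4
ee_pos: [0.513, 0.0248, 0.223]
eef_rot: [-3.142, -0.0, 1.223]
force: [0.3, -1.0, -2.4]
grip_width: 0.0396
```

Request:
{"name": "arm_command", "arguments": {"plan": [0.5,0,0,-0.001,0,0.5,0,0,-0.001,0,0.5,0,0,-0.002,0,0.5,0,0,-0.002,0]}}

```text
time_s: 11.8
ee_pos: [0.513, 0.0248, 0.223]
eef_rot: [3.141, -0.0, 1.223]
force: [-5.8, -0.5, 9.8]
grip_width: 0.0398
```

Request:
{"name": "arm_command", "arguments": {"plan": [0.5,0,0,0.001,0,0.4,0,0,0.001,0,0.3,0,0,0.001,0,0.2,0,0,0.001,0,0.0,0,0,0.001,0,0,0,0,0.001,0,0,0,0,0.02,0,0,0,0,0.05,0,0,0,0,0.1,0,0,0,0,0.17,0,0,0,0,0.22,0]}}

```text
time_s: 12.9
ee_pos: [0.513, 0.0248, 0.3129]
eef_rot: [3.14, -0.001, 1.223]
force: [-0.3, -0.1, -0.4]
grip_width: 0.0466
```

Run:
```python
from h import *
o=sensors.get_obs();print(o["time_s"],o["ee_pos"],o["eef_rot"],o["force"],o["grip_width"])
im=vision.camera("wrist");cv2.imwrite("pics/w8.png",im)
```

```text
12.9 [0.5130041  0.02479223 0.31291378] [ 3.13956626e+00 -7.14591509e-04  1.22296827e+00] [-0.34270628 -0.10988648 -0.37366239] 0.0465517517603474
```

View pics/w8.png

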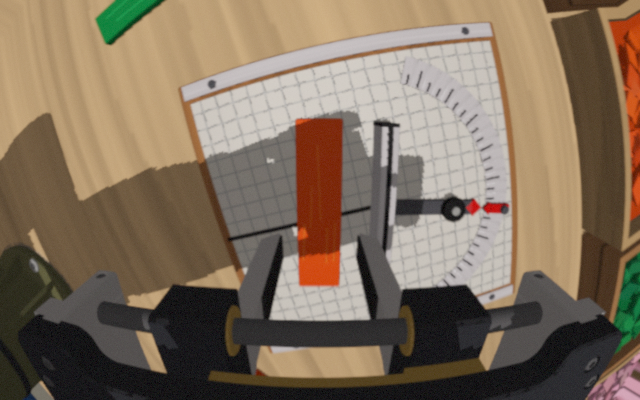

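```bash
cat > meas.py <<'E'
from h import *
pv=np.array([.5645,.005]);th=-.348
n=np.array([np.cos(th),np.sin(th)]);t=np.array([-n[1],n[0]])
def glass(im,P,cam="wrist",seed=None):
    h=cv2.cvtColor(im,cv2.COLOR_BGR2HSV)
    m=((h[...,0]<14)&(h[...,1]>200)).astype(np.uint8)
    k,l,s,c=cv2.connectedComponentsWithStats(m)
    i=l[seed];ys,xs=np.nonzero(l==i);print(s[i])
    w=np.array([onz(cam,(y,x),.030,P)[:2] for y,x in zip(ys,xs)])-pv
    q=np.stack([w@n,w@t],1).astype(np.float32)
    r=cv2.minAreaRect(q);print("glass n,t centre",np.round(r[0],4),np.round(r[1],4),round(r[2],2))
def nt(p,z,P,cam="wrist"):
    v=onz(cam,p,z,P)[:2]-pv;return np.round([v@n,v@t],4)
E
python3 - <<'E'
from meas import *
P=vision.camera_params("wrist");im=cv2.imread("pics/w8.png")
glass(im,P,seed=(180,320))
print(nt((124,386),.058,P),nt((118.5,319),.03,P),nt((285.5,319),.03,P))
cv2.imwrite("pics/w8c.png",cv2.resize(im[100:300,280:420],None,fx=3,fy=3,interpolation=cv2.INTER_CUBIC))
E
```

```text
[ 296  119   46  166 6929]
glass n,t centre [-0.0536  0.0003] [0.1587 0.0401] 89.61
[-0.001   0.0772] [-0.0526  0.0801] [-0.0528 -0.0807]
```

View pics/w8c.png

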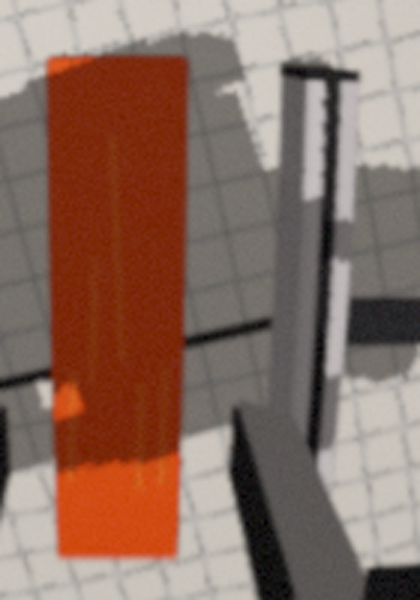

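Request:
{"name": "arm_command", "arguments": {"plan": [-0.8,-0.0945,0.0315,0,-0.75,-0.8,-0.0945,0.0315,0,-0.75,-0.8,-0.0945,0.0315,0,-0.75,-0.8,-0.0945,0.0315,0,-0.75,-0.8,-0.0945,0.0315,0,-0.75,-0.8,-0.0945,0.0315,0,-0.75,-0.8,-0.0945,0.0315,0,-0.75,-0.8,-0.0945,0.0315,0,-0.75,-0.8,-0.0945,0.0315,0,-0.75,-0.8,-0.0945,0.0315,0,-0.75,-0.8,-0.0945,0.0315,0,-0.75,-0.8,-0.0945,0.0315,0,-0.75,-0.8,-0.0945,0.0315,-0.08,-0.75,-0.8,-0.0945,0.0315,-0.16,-0.75,-0.8,-0.0945,0.0315,-0.21,-0.75,-0.8,-0.0945,0.0315,-0.23,-0.75,-0.8,-0.0945,0.0315,-0.23,-0.75]}}

```text
time_s: 14.65
ee_pos: [0.4753, 0.0374, 0.2184]
eef_rot: [3.141, 0.001, -0.346]
force: [0.6, -0.6, 0.8]
grip_width: 0.0846
```

Run:
```python
from h import *
o=sensors.get_obs();print(o["time_s"],o["ee_pos"],o["eef_rot"],o["force"],o["grip_width"])
im=vision.camera("wrist");cv2.imwrite("pics/w9.png",im)
```

```text
14.65 [0.47528132 0.03738721 0.2183915 ] [ 3.14138347e+00  5.43505817e-04 -3.45910980e-01] [ 0.56712015 -0.57757646  0.81570078] 0.08463526846273516
```

View pics/w9.png

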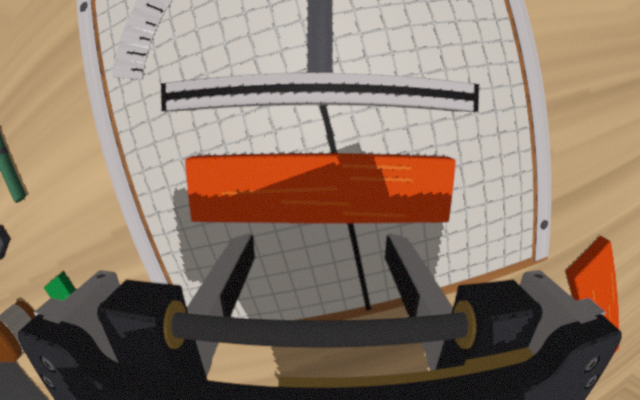

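Run:
```python
from meas import *
P=vision.camera_params("wrist")
for p,z in(((89,163),.058),((89,478),.058),((157,187),.03),((158,455),.03),((222,192),.03),((222,450),.03)):print(p,nt(p,z,P))
```

```text
(89, 163) [0.0044 0.0765]
(89, 478) [ 0.0047 -0.0769]
(157, 187) [-0.0338  0.0777]
(158, 455) [-0.0341 -0.079 ]
(222, 192) [-0.0741  0.0789]
(222, 450) [-0.0739 -0.0804]
```

Request:
{"name": "arm_command", "arguments": {"plan": [-0.8,0.01,-0.0036,0.005,0,-0.8,0.02,-0.0073,0.005,0,-0.8,0.0245,-0.0089,0.005,0,-0.8,0.028,-0.0102,0.005,0,-0.8,0.0315,-0.0114,0.005,0,-0.8,0.035,-0.0127,0.005,0,-0.8,0.04,-0.0145,0.005,0,-0.8,0.045,-0.0163,0.005,0,-0.8,0.05,-0.0181,0.005,0,-0.8,0.055,-0.02,0.005,0,-0.8,0.06,-0.0218,0.005,0,-0.8,0.065,-0.0236,0.005,0,-0.8,0.07,-0.0254,0.005,0,-0.8,0.07,-0.0254,0.005,0]}}

```text
time_s: 16.1
ee_pos: [0.5034, 0.0271, 0.2203]
eef_rot: [-3.142, -0.0, -0.348]
force: [-0.1, 0.4, -0.3]
grip_width: 0.085
```

Run:
```python
from meas import *
o=sensors.get_obs();print(o["time_s"],o["ee_pos"],o["eef_rot"],o["force"],o["grip_width"],(o["ee_pos"][:2]-pv)@n)
P=vision.camera_params("wrist")
im=vision.camera("wrist");cv2.imwrite("pics/w10.png",im)
```

```text
16.1 [0.50341649 0.02711708 0.22026678] [-3.14151259e+00 -3.41144474e-04 -3.47905491e-01] [-0.11627895  0.37314232 -0.25968614] 0.08498025825085699 -0.06496428619453473
```

View pics/w10.png

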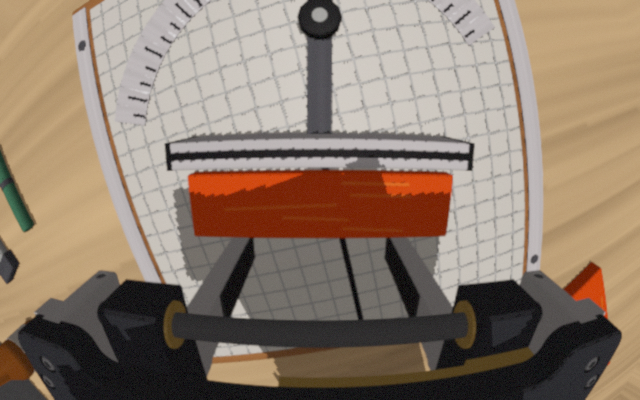

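Request:
{"name": "arm_command", "arguments": {"plan": [-0.8,0.0035,-0.0013,0,0,-0.8,0.007,-0.0025,0,0,-0.8,0.0105,-0.0038,0,0,-0.8,0.014,-0.0051,0,0,-0.8,0.0165,-0.006,0,0,-0.8,0.0165,-0.006,0,0]}}

```text
time_s: 16.75
ee_pos: [0.5099, 0.0248, 0.2203]
eef_rot: [-3.142, -0.0, -0.348]
force: [0.5, 0.7, 0.0]
grip_width: 0.0849
```

Run:
```python
from meas import *
o=sensors.get_obs();print(o["time_s"],o["ee_pos"],o["eef_rot"],o["force"],(o["ee_pos"][:2]-pv)@n)
P=vision.camera_params("wrist")
im=vision.camera("wrist");cv2.imwrite("pics/w11.png",im)
cv2.imwrite("pics/w11c.png",cv2.resize(im[130:280,150:490],None,fx=2.3,fy=2.3,interpolation=cv2.INTER_CUBIC))
glass(im,P,seed=(220,320))
```

```text
16.75 [0.50991916 0.02477096 0.22025321] [-3.14153544e+00 -2.89425274e-04 -3.47851394e-01] [0.5118981  0.74937006 0.01182456] -0.05805133851633697
[  190   183   261    57 13503]
glass n,t centre [-0.0307 -0.    ] [0.157  0.0344] 89.95
```

View pics/w11c.png

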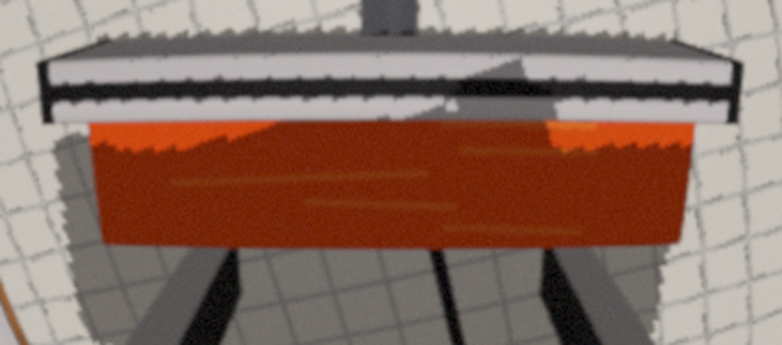

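Request:
{"name": "arm_command", "arguments": {"plan": [-0.8,0.001,-0.0004,0,0,-0.8,0.002,-0.0007,0,0,-0.8,0.003,-0.0011,0,0,-0.8,0.003,-0.0011,0,0]}}

```text
time_s: 17.2
ee_pos: [0.511, 0.0244, 0.2203]
eef_rot: [-3.142, 0.0, -0.348]
force: [-1.6, 0.6, 0.1]
grip_width: 0.0845
```

Request:
{"name": "arm_command", "arguments": {"plan": [-0.8,0.001,-0.0004,0,0,-0.8,0.002,-0.0007,0,0,-0.8,0.002,-0.0007,0,0]}}

```text
time_s: 17.5
ee_pos: [0.5114, 0.0243, 0.2202]
eef_rot: [3.141, 0.002, -0.348]
force: [-7.1, 3.6, 6.4]
grip_width: 0.0844
```

Request:
{"name": "arm_command", "arguments": {"plan": [-0.8,-0.002,0.0007,0,0,-0.8,-0.006,0.0022,0,0,-0.8,-0.02,0.0073,0,0,-0.8,-0.05,0.0181,0,0,-0.8,-0.06,0.0218,0.05,0,-0.8,-0.06,0.0218,0.15,0,-0.8,-0.06,0.0218,0.25,0,-0.8,-0.06,0.0218,0.35,0,-0.8,-0.06,0.0218,0.35,0,-0.8,-0.06,0.0218,0.35,0]}}

```text
time_s: 18.5
ee_pos: [0.4874, 0.0329, 0.3604]
eef_rot: [-3.141, -0.001, -0.348]
force: [0.5, -0.8, -0.7]
grip_width: 0.0851
```

Run:
```python
from meas import *
o=sensors.get_obs();print(o["time_s"],o["ee_pos"],o["eef_rot"],o["force"],(o["ee_pos"][:2]-pv)@n)
P=vision.camera_params("wrist")
im=vision.camera("wrist");cv2.imwrite("pics/w12.png",im)
cv2.imwrite("pics/w12c.png",cv2.resize(im[30:250,200:440],None,fx=3.3,fy=2.7,interpolation=cv2.INTER_CUBIC))
im=vision.camera("side");cv2.imwrite("pics/s12.png",im)
cv2.imwrite("pics/s12c.png",cv2.resize(im[160:250,280:420],None,fx=5.5,fy=5.5,interpolation=cv2.INTER_CUBIC))
```

```text
18.5 [0.48743098 0.03287665 0.36044786] [-3.14113162e+00 -1.31046248e-03 -3.47865003e-01] [ 0.52374516 -0.81333737 -0.72297884] -0.08195569117584241
```

View pics/w12.png

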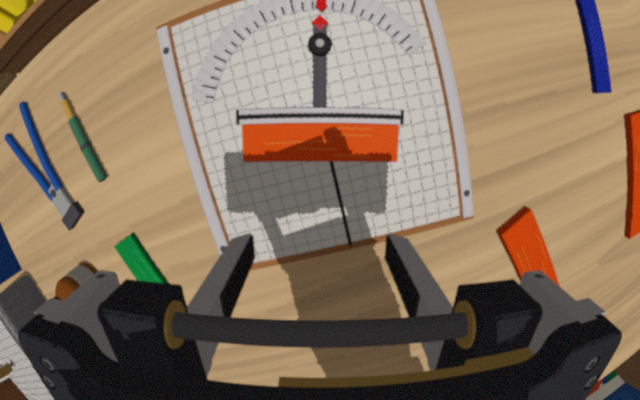

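View pics/w12c.png

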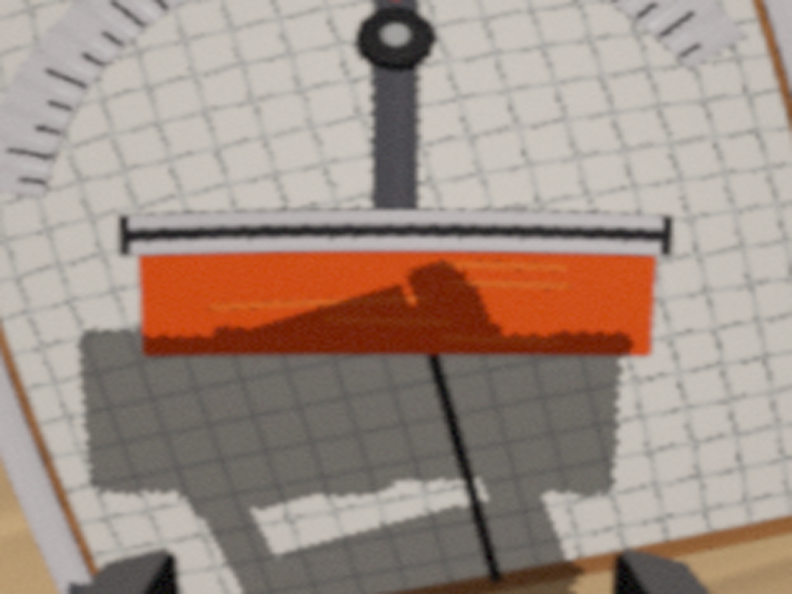

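View pics/s12c.png

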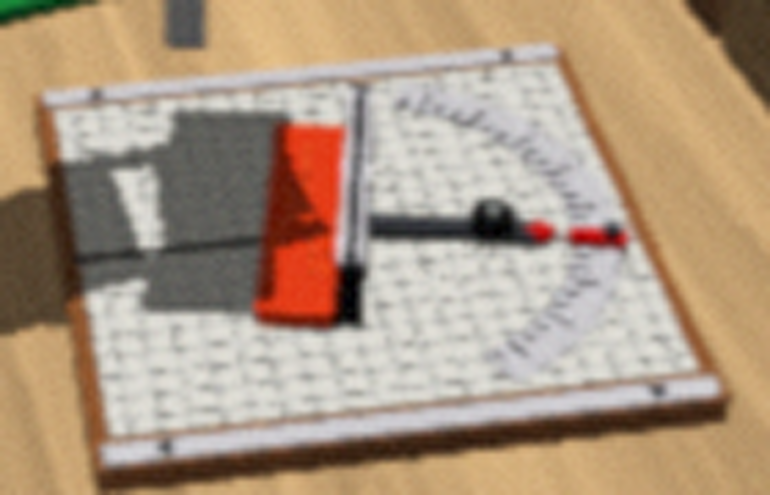

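Request:
{"name": "arm_command", "arguments": {"plan": [-0.8,-0.094,0.034,0,0,-0.8,-0.094,0.034,0,0,-0.8,-0.094,0.034,0,0,-0.8,-0.094,0.034,0,0]}}

```text
time_s: 19.0
ee_pos: [0.4507, 0.0463, 0.3598]
eef_rot: [3.141, 0.0, -0.348]
force: [0.5, -0.1, -0.7]
grip_width: 0.0848
```

Run:
```python
from meas import *
o=sensors.get_obs();print(o["time_s"],o["ee_pos"],o["eef_rot"],(o["ee_pos"][:2]-pv)@n)
P=vision.camera_params("wrist")
im=vision.camera("wrist");cv2.imwrite("pics/w13.png",im)
cv2.imwrite("pics/w13c.png",cv2.resize(im[0:130,210:430],None,fx=3.6,fy=4.4,interpolation=cv2.INTER_CUBIC))
im=vision.camera("top");cv2.imwrite("pics/t13.png",im);cv2.imwrite("pics/t13c.png",cv2.resize(im[120:245,240:420],None,fx=4.4,fy=4.4,interpolation=cv2.INTER_CUBIC))
```

```text
19.0 [0.45066538 0.04627394 0.35982599] [ 3.14138415e+00  3.97923397e-04 -3.47939194e-01] -0.12108615741537644
```

View pics/w13c.png

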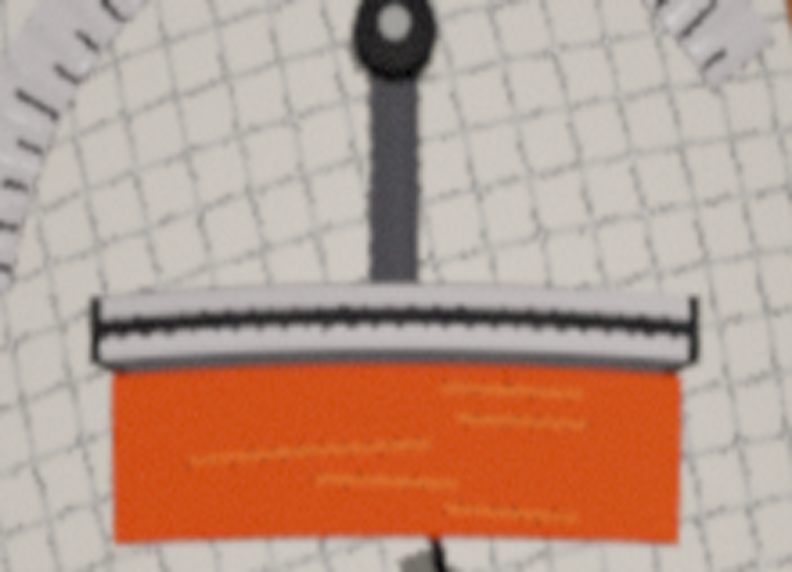

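View pics/t13c.png

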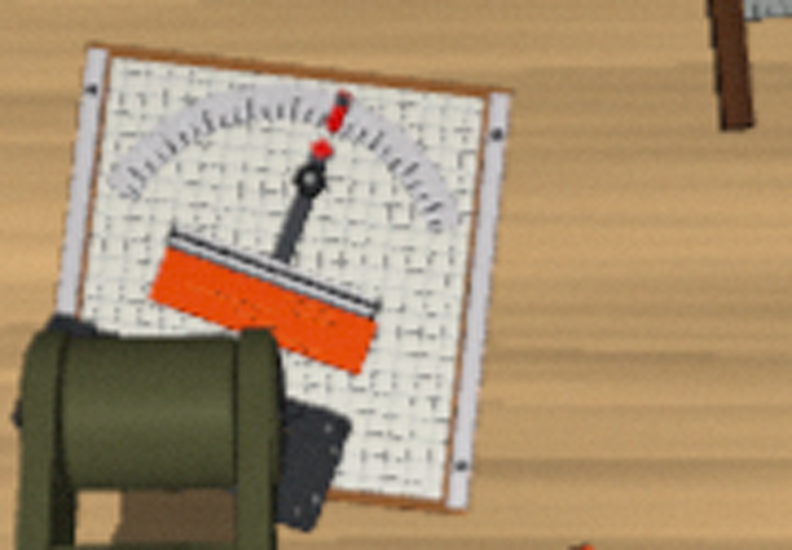

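Request:
{"name": "arm_command", "arguments": {"plan": [-0.8,0.11,-0.04,0,0,-0.8,0.22,-0.08,0,0,-0.8,0.33,-0.12,0,0,-0.8,0.33,-0.12,-0.08,0,-0.8,0.33,-0.12,-0.12,0,-0.8,0.33,-0.12,-0.12,0,-0.8,0.33,-0.12,-0.12,0]}}

```text
time_s: 19.8
ee_pos: [0.5825, -0.0017, 0.3125]
eef_rot: [-3.142, 0.0, -0.348]
force: [0.9, 1.0, 0.5]
grip_width: 0.0848
```

Run:
```python
from meas import *
from red import red
o=sensors.get_obs();print(o["time_s"],o["ee_pos"],o["eef_rot"],(o["ee_pos"][:2]-pv)@n)
P=vision.camera_params("wrist")
im=vision.camera("wrist");cv2.imwrite("pics/w14.png",im)
c=proj("wrist",[*(pv+n*.1),.024],P).astype(int);print(c)
red(im,P,pv,(c[0]-60,c[0]+60,c[1]-60,c[1]+60))
cv2.imwrite("pics/w14c.png",cv2.resize(im[c[0]-60:c[0]+60,c[1]-60:c[1]+60],None,fx=5,fy=5,interpolation=cv2.INTER_CUBIC))
```

```text
19.8 [ 0.58245545 -0.00170827  0.31252997] [-3.14158188e+00  1.01751118e-04 -3.47994036e-01] 0.019166783214873716
[116 319]
22 mean ang -0.3572 range mid -0.3573 r 0.1391 0.141 innermost/outermost ang -0.339 -0.3811
183 mean ang -0.3578 range mid -0.3589 r 0.1122 0.1313 innermost/outermost ang -0.3594 -0.332
116 mean ang -0.3433 range mid -0.3439 r 0.0949 0.1044 innermost/outermost ang -0.3704 -0.3439
```

View pics/w14c.png

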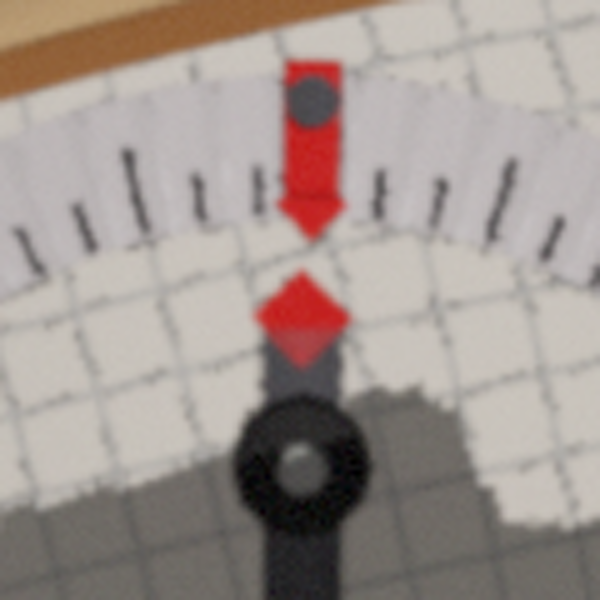

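Run:
```python
from meas import *
P=vision.camera_params("wrist")
f=lambda x,y,z:nt(((y+.5)/5-.5+56,(x+.5)/5-.5+259),z,P)
for nme,a in(("ptip",(302,270,.0235)),("ttip",(313,240,.0235)),("diamond L",(256,320,.0235)),("diamond R",(350,320,.0235)),("nut",(302,468,.04)),("armL",(264,590,.026)),("armR",(341,590,.026)),("tabL",(285,140,.026)),("tabR",(341,140,.026)),("tabL0",(287,65,.026)),("tabR0",(342,65,.026))):
    print(nme,f(*a))
```

```text
ptip [0.106  0.0006]
ttip [ 0.1112 -0.0013]
diamond L [0.0973 0.0085]
diamond R [ 0.0973 -0.0077]
nut [0.0732 0.0006]
armL [0.05   0.0073]
armR [ 0.05   -0.0062]
tabL [0.1285 0.0035]
tabR [ 0.1285 -0.006 ]
tabL0 [0.1416 0.0031]
tabR0 [ 0.1416 -0.0062]
```

View pics/w14.png

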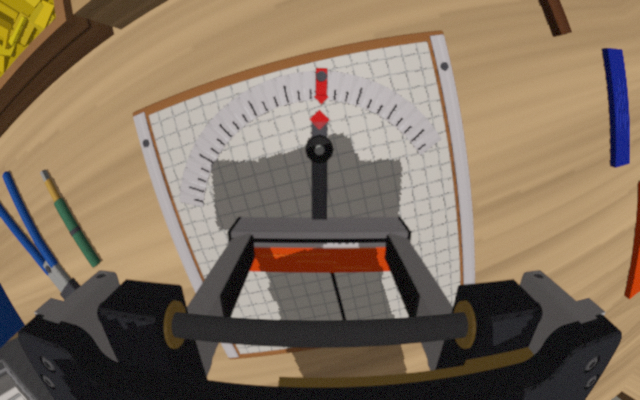

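Request:
{"name": "arm_command", "arguments": {"plan": [0,-0.045,0.0168,0,0.1,0,-0.045,0.0168,0,0.752,0,-0.045,0.0168,0,0.752,0,-0.045,0.0168,0,0.752,0,-0.045,0.0168,0,0.752,0,-0.045,0.0168,0,0.752,0,-0.045,0.0168,0,0.752,0,-0.045,0.0168,0,0.752,0,-0.045,0.0168,0,0.752,0,-0.045,0.0168,0,0.752,0,-0.045,0.0168,0,0.752,0,-0.045,0.0168,0,0.752,0,-0.045,0.0168,-0.08,0.752,0,-0.045,0.0168,-0.14,0.752,0,-0.045,0.0168,-0.175,0.752,0,-0.045,0.0168,-0.187,0.752,0,-0.045,0.0168,-0.187,0.752]}}

```text
time_s: 21.55
ee_pos: [0.5644, 0.0051, 0.2378]
eef_rot: [3.141, -0.0, 1.226]
force: [0.1, -0.3, 0.8]
grip_width: 0.047
```

Run:
```python
from meas import *
o=sensors.get_obs();print(o["time_s"],o["ee_pos"],o["eef_rot"],o["force"],o["grip_width"])
im=vision.camera("wrist");cv2.imwrite("pics/w15.png",im)
```

```text
21.55 [0.56437119 0.00514953 0.23780847] [ 3.14134507e+00 -6.80182039e-05  1.22633823e+00] [ 0.07372655 -0.34686675  0.763553  ] 0.04698320298972603
```

View pics/w15.png

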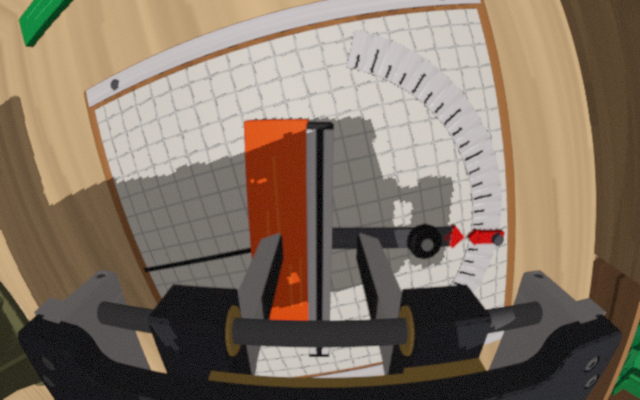

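Request:
{"name": "arm_command", "arguments": {"plan": [0.3,0,0,0,0,0.6,0,0,0,0,0.9,0,0,0,0,1,0,0,0,0,1,0,0,0,0,1,0,0,0,0,1,0,0,0,-0.003,1,0,0,0,-0.0055,1,0,0,0,-0.0075,1,0,0,0,-0.0075,1,0,0,0,-0.0075], "newtons": 25}}

```text
time_s: 22.7
ee_pos: [0.5642, 0.0052, 0.2376]
eef_rot: [3.141, 0.0, 1.211]
force: [-2.5, -0.3, 5.1]
grip_width: 0.0137
```

Request:
{"name": "arm_command", "arguments": {"plan": [0.7,0,0,0,0,0.4,0,0,0,0,0.2,0,0,0,0,0,0,0,0,0,0,0,0,0.03,0,0,0,0,0.1,0,0,0,0,0.18,0,0,0,0,0.18,0]}}

```text
time_s: 23.5
ee_pos: [0.5647, 0.0051, 0.3144]
eef_rot: [3.135, -0.002, 1.211]
force: [0.1, -0.5, -0.9]
grip_width: 0.0469
```

Request:
{"name": "arm_command", "arguments": {"plan": [-0.8,0.0445,-0.018,0,-0.7515,-0.8,0.0445,-0.018,0,-0.7515,-0.8,0.0445,-0.018,0,-0.7515,-0.8,0.0445,-0.018,0,-0.7515,-0.8,0.0445,-0.018,0,-0.7515,-0.8,0.0445,-0.018,0,-0.7515,-0.8,0.0445,-0.018,0,-0.7515,-0.8,0.0445,-0.018,0,-0.7515,-0.8,0.0445,-0.018,0,-0.7515,-0.8,0.0445,-0.018,0,-0.7515,-0.8,0.0445,-0.018,0,-0.7515,-0.8,0.0445,-0.018,0,-0.7515,-0.8,0.0445,-0.018,0,-0.7515]}}

```text
time_s: 24.8
ee_pos: [0.5819, -0.0021, 0.3094]
eef_rot: [3.142, 0.0, -0.36]
force: [0.3, -0.3, 0.3]
grip_width: 0.0846
```

Run:
```python
from meas import *
o=sensors.get_obs();print(o["time_s"],o["ee_pos"],o["eef_rot"])
P=vision.camera_params("wrist")
im=vision.camera("wrist");cv2.imwrite("pics/w16.png",im)
c=proj("wrist",[*(pv+n*.1),.024],P).astype(int);print(c)
cv2.imwrite("pics/w16c.png",cv2.resize(im[c[0]-60:c[0]+60,c[1]-60:c[1]+60],None,fx=5,fy=5,interpolation=cv2.INTER_CUBIC))
```

```text
24.8 [ 0.58192226 -0.00206886  0.30942273] [ 3.14157437e+00  1.31466409e-04 -3.60026027e-01]
[115 317]
```

View pics/w16c.png

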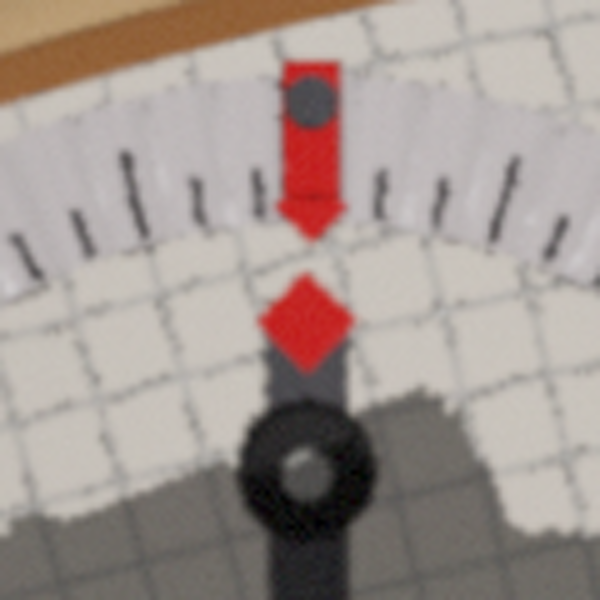

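```bash
cat > pt.py <<'E'
from meas import *
def an(pts,c,P,k=60,e=5.):
    f=lambda x,y,z:np.append(onz("wrist",((y+.5)/e-.5+c[0]-k,(x+.5)/e-.5+c[1]-k),z,P)[:2]-pv,0)[:2]
    return {a:f(*b) for a,b in pts.items()}
E
python3 - <<'E'
from pt import *
P=vision.camera_params("wrist");c=(115,317)
d=an({"ptip":(307,272,.0235),"dL":(259,323,.0235),"dR":(355,323,.0235),"nut":(307,468,.035),"aL":(270,590,.026),"aR":(349,590,.026),"ttip":(313,240,.0235),"tL":(285,140,.026),"tR":(341,140,.026),"tL0":(285,65,.026),"tR0":(341,65,.026)},c,P)
for a,b in d.items(): print(a,(b@n).round(4),(b@t).round(4))
v=d["ptip"]-(d["aL"]+d["aR"])/2;print("fence ang",np.arctan2(v[1],v[0]))
E
```

```text
ptip 0.1057 -0.0003
dL 0.0971 0.008
dR 0.0969 -0.0083
nut 0.0732 0.0001
aL 0.051 0.0068
aR 0.0508 -0.0068
ttip 0.1112 -0.0014
tL 0.1283 0.0031
tR 0.1281 -0.0063
tL0 0.1412 0.0029
tR0 0.1411 -0.0064
fence ang -0.35347961345311013
```

Request:
{"name": "arm_command", "arguments": {"plan": [0,-0.044,0.018,0,0.1,0,-0.044,0.018,0,0.75,0,-0.044,0.018,0,0.75,0,-0.044,0.018,0,0.75,0,-0.044,0.018,0,0.75,0,-0.044,0.018,0,0.75,0,-0.044,0.018,0,0.75,0,-0.044,0.018,0,0.75,0,-0.044,0.018,0,0.75,0,-0.044,0.018,0,0.75,0,-0.044,0.018,0,0.75,0,-0.044,0.018,0,0.75,0,-0.044,0.018,-0.08,0.75,0,-0.044,0.018,-0.14,0.75,0,-0.044,0.018,-0.175,0.75,0,-0.044,0.018,-0.186,0.75,0,-0.044,0.018,-0.186,0.75]}}

```text
time_s: 26.55
ee_pos: [0.5645, 0.0051, 0.2351]
eef_rot: [-3.141, 0.0, 1.208]
force: [-0.1, -0.5, 0.8]
grip_width: 0.047
```

Request:
{"name": "arm_command", "arguments": {"plan": [0.4,0,0,0,0,0.8,0,0,0,0,1,0,0,0,0,1,0,0,0,0,1,0,0,0,0,1,0,0,0,-0.0015,1,0,0,0,-0.0033,1,0,0,0,-0.0033,1,0,0,0,-0.0033]}}

```text
time_s: 27.45
ee_pos: [0.5643, 0.0052, 0.2353]
eef_rot: [-3.141, 0.0, 1.201]
force: [-2.7, 0.9, 5.7]
grip_width: 0.0137
```

Run:
```python
from meas import *
o=sensors.get_obs();print(o["time_s"],o["ee_pos"],o["eef_rot"],o["force"],o["moment"],o["grip_width"])
im=vision.camera("wrist");cv2.imwrite("pics/w17.png",im)
cv2.imwrite("pics/w17c.png",cv2.resize(im[180:310,380:580],None,fx=4,fy=4,interpolation=cv2.INTER_CUBIC))
```

```text
27.45 [0.56429013 0.00522183 0.23531961] [-3.14126302e+00  1.03944111e-04  1.20149618e+00] [-2.74606315  0.92896964  5.74841952] [0.1556921  0.88470212 0.20309753] 0.013705375497022068
```

View pics/w17c.png

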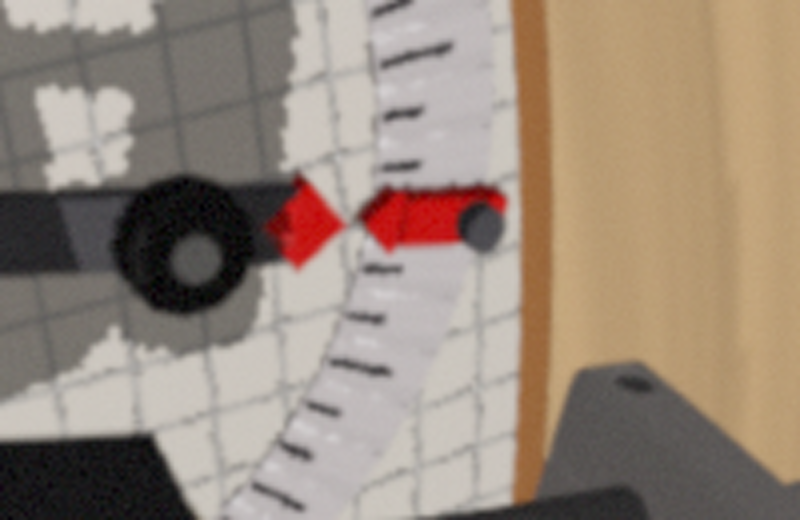

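Request:
{"name": "arm_command", "arguments": {"plan": [0.7,0,0,0,0,0.4,0,0,0,0,0.2,0,0,0,0,0,0,0,0,0,0,0,0,0.03,0,0,0,0,0.1,0,0,0,0,0.18,0,0,0.0445,-0.018,0.18,-0.75,0,0.0445,-0.018,0.18,-0.75,0,0.0445,-0.018,0.18,-0.75,0,0.0445,-0.018,0.18,-0.75,0,0.0445,-0.018,0.18,-0.75,0,0.0445,-0.018,0.18,-0.75,0,0.0445,-0.018,0.18,-0.75,0,0.0445,-0.018,0.18,-0.75,0,0.0445,-0.018,0.18,-0.75,-0.8,0.0445,-0.018,0.18,-0.75,-0.8,0.0445,-0.018,0.18,-0.75,-0.8,0.0445,-0.018,0.18,-0.75,-0.8,0.0445,-0.018,0.18,-0.75]}}

```text
time_s: 29.5
ee_pos: [0.5822, -0.0021, 0.3076]
eef_rot: [-3.141, -0.001, -0.367]
force: [0.3, -1.0, 0.8]
grip_width: 0.076
```

Run:
```python
from meas import *
o=sensors.get_obs();print(o["time_s"],o["ee_pos"],o["eef_rot"])
P=vision.camera_params("wrist")
im=vision.camera("wrist");cv2.imwrite("pics/w18.png",im)
c=proj("wrist",[*(pv+n*.1),.024],P).astype(int);print(c)
cv2.imwrite("pics/w18c.png",cv2.resize(im[c[0]-60:c[0]+60,c[1]-60:c[1]+60],None,fx=5,fy=5,interpolation=cv2.INTER_CUBIC))
```

```text
29.5 [ 0.58216777 -0.00205537  0.30760189] [-3.14145157e+00 -5.20889950e-04 -3.66973068e-01]
[116 317]
```

View pics/w18c.png

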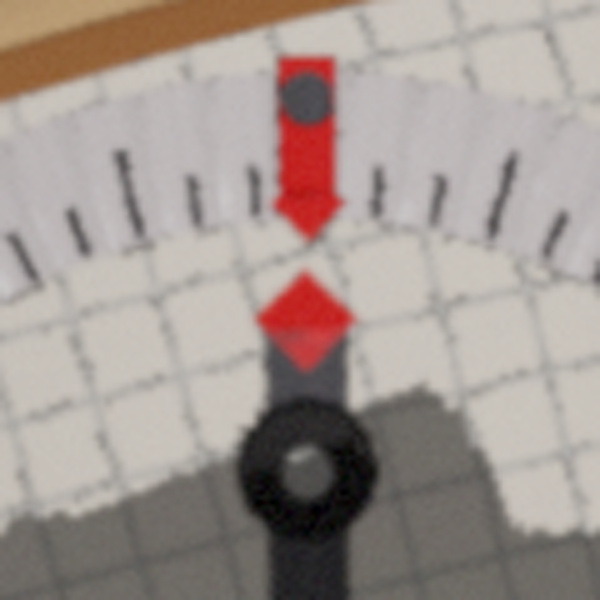

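Run:
```python
from pt import *
P=vision.camera_params("wrist");c=(116,317)
d=an({"ptip":(306,271,.0235),"dL":(257,320,.0235),"dR":(354,320,.0235),"aL":(271,585,.026),"aR":(348,585,.026),"ttip":(310,240,.0235),"tL":(279,140,.026),"tR":(336,140,.026),"tL0":(279,62,.026),"tR0":(335,62,.026)},c,P)
for a,b in d.items(): print(a,(b@n).round(4),(b@t).round(4))
v=d["ptip"]-(d["aL"]+d["aR"])/2;print("fence ang",np.arctan2(v[1],v[0]))
```

```text
ptip 0.1054 -0.0006
dL 0.0972 0.0078
dR 0.0969 -0.0085
aL 0.0518 0.0065
aR 0.0515 -0.0067
ttip 0.1106 -0.0014
tL 0.1276 0.0034
tR 0.1274 -0.006
tL0 0.141 0.0031
tR0 0.1408 -0.0061
fence ang -0.35723143358255555
```

Request:
{"name": "arm_command", "arguments": {"plan": [-0.8,-0.1,0.038,0,0.0043,-0.8,-0.2,0.076,0,0.0043,-0.8,-0.243,0.092,0,0.0043,-0.8,-0.243,0.092,0,0.0043,-0.8,-0.243,0.092,-0.08,0.0043,-0.8,-0.243,0.092,-0.16,0.0043,-0.8,-0.243,0.092,-0.2,0.0043,-0.8,-0.243,0.092,-0.215,0.0043,-0.8,-0.243,0.092,-0.215,0.0043]}}

```text
time_s: 30.45
ee_pos: [0.4856, 0.0345, 0.2208]
eef_rot: [3.141, 0.001, -0.36]
force: [0.3, -0.1, 0.1]
grip_width: 0.0847
```

Run:
```python
from meas import *
o=sensors.get_obs();print(o["time_s"],o["ee_pos"],o["eef_rot"],o["force"],o["grip_width"])
P=vision.camera_params("wrist")
im=vision.camera("wrist");cv2.imwrite("pics/w19.png",im)
th=-.358;n=np.array([np.cos(th),np.sin(th)]);t=np.array([-n[1],n[0]])
print((o["ee_pos"][:2]-pv)@n)
cv2.imwrite("pics/w19c.png",cv2.resize(im[90:240,150:490],None,fx=2.3,fy=3.5,interpolation=cv2.INTER_CUBIC))
```

```text
30.45 [0.48558806 0.0344875  0.22075059] [ 3.14138065e+00  6.23832951e-04 -3.60089832e-01] [ 0.27571576 -0.10287068  0.05215183] 0.0846898494399577
-0.08424135251612311
```

View pics/w19c.png

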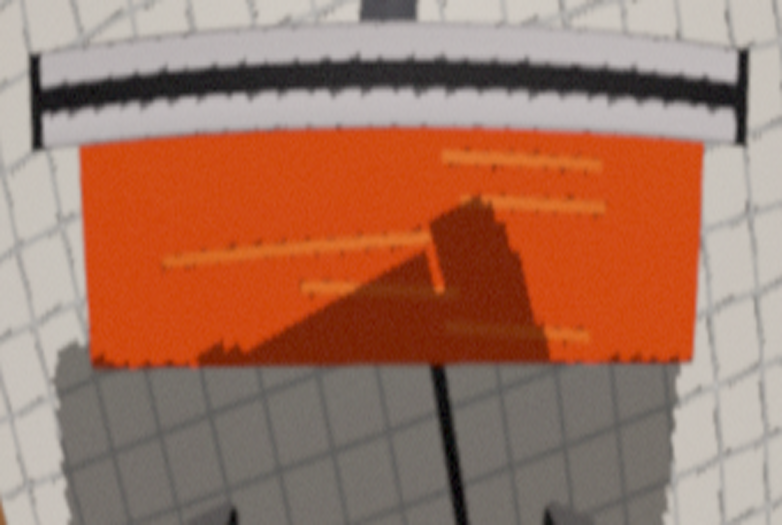

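Request:
{"name": "arm_command", "arguments": {"plan": [-0.8,0.015,-0.0056,0,0,-0.8,0.03,-0.0112,0,0,-0.8,0.041,-0.0154,0,0,-0.8,0.0475,-0.0178,0,0,-0.8,0.052,-0.0195,0,0,-0.8,0.056,-0.021,0,0,-0.8,0.059,-0.0221,0,0,-0.8,0.061,-0.0229,0,0,-0.8,0.061,-0.0229,0,0]}}

```text
time_s: 31.4
ee_pos: [0.5094, 0.0256, 0.221]
eef_rot: [-3.142, 0.0, -0.36]
force: [0.4, -0.5, 0.1]
grip_width: 0.0851
```

Request:
{"name": "arm_command", "arguments": {"plan": [-0.8,0.001,-0.0004,0,0,-0.8,0.002,-0.0007,0,0,-0.8,0.002,-0.0007,0,0]}}

```text
time_s: 31.7
ee_pos: [0.5102, 0.0253, 0.2211]
eef_rot: [-3.142, -0.0, -0.36]
force: [0.0, 0.2, -0.3]
grip_width: 0.0841
```

Request:
{"name": "arm_command", "arguments": {"plan": [-0.8,0.001,-0.0004,0,0,-0.8,0.002,-0.0007,0,0,-0.8,0.003,-0.0011,0,0,-0.8,0.003,-0.0011,0,0]}}

```text
time_s: 32.1
ee_pos: [0.5113, 0.0249, 0.221]
eef_rot: [3.141, 0.001, -0.36]
force: [-3.3, 1.0, 2.6]
grip_width: 0.0849
```

Request:
{"name": "arm_command", "arguments": {"plan": [-0.8,0.0005,-0.0002,0,0,-0.8,0.001,-0.0004,0,0,-0.8,0.001,-0.0004,0,0]}}

```text
time_s: 32.4
ee_pos: [0.5115, 0.0249, 0.221]
eef_rot: [3.141, 0.001, -0.36]
force: [-5.6, 2.1, 4.8]
grip_width: 0.0846
```

Seated at about 6 N. I'll retreat gently and check.

Request:
{"name": "arm_command", "arguments": {"plan": [-0.8,-0.002,0.0007,0,0,-0.8,-0.006,0.0022,0,0,-0.8,-0.02,0.0075,0,0,-0.8,-0.05,0.0187,0,0,-0.8,-0.1,0.0375,0.05,0,-0.8,-0.14,0.0525,0.13,0,-0.8,-0.14,0.0525,0.2,0,-0.8,-0.14,0.0525,0.2,0,-0.8,-0.14,0.0525,0.2,0]}}

```text
time_s: 33.3
ee_pos: [0.4555, 0.0458, 0.3011]
eef_rot: [-3.141, -0.001, -0.36]
force: [0.2, 0.0, 0.1]
grip_width: 0.0847
```

Run:
```python
from meas import *
o=sensors.get_obs();print(o["time_s"],o["ee_pos"],o["eef_rot"],o["force"],o["grip_width"])
P=vision.camera_params("wrist")
im=vision.camera("wrist");cv2.imwrite("pics/w20.png",im)
c=proj("wrist",[*(pv-n*.02),.03],P).astype(int);print(c)
a=max(c[0]-70,0)
cv2.imwrite("pics/w20c.png",cv2.resize(im[a:a+130,c[1]-125:c[1]+125],None,fx=3.2,fy=4.4,interpolation=cv2.INTER_CUBIC))
```

```text
33.3 [0.4555309  0.04575407 0.30109694] [-3.14120141e+00 -1.13394439e-03 -3.60334093e-01] [0.2181551  0.0043265  0.14974965] 0.08465273466374179
[ 97 319]
```

View pics/w20c.png

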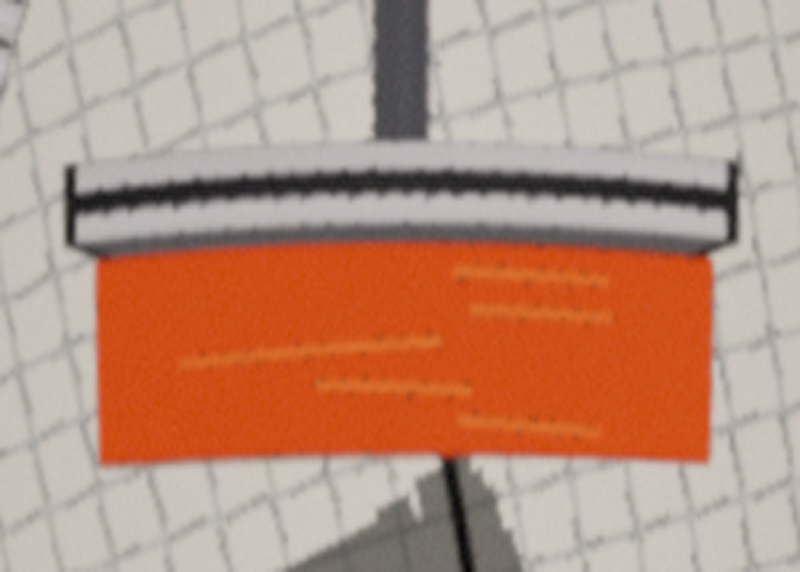

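Request:
{"name": "arm_command", "arguments": {"plan": [-0.8,0.1,-0.038,0.02,0,-0.8,0.2,-0.076,0.02,0,-0.8,0.3175,-0.12,0.02,0,-0.8,0.3175,-0.12,0.02,0,-0.8,0.3175,-0.12,0.02,0,-0.8,0.3175,-0.12,0.02,0]}}

```text
time_s: 33.95
ee_pos: [0.582, -0.002, 0.3081]
eef_rot: [3.141, 0.002, -0.36]
force: [0.1, -0.5, 0.8]
grip_width: 0.0848
```

Run:
```python
from meas import *
o=sensors.get_obs();print(o["time_s"],o["ee_pos"],o["eef_rot"])
P=vision.camera_params("wrist")
im=vision.camera("wrist");cv2.imwrite("pics/w21.png",im)
c=proj("wrist",[*(pv+n*.1),.024],P).astype(int);print(c)
cv2.imwrite("pics/w21c.png",cv2.resize(im[c[0]-60:c[0]+60,c[1]-60:c[1]+60],None,fx=5,fy=5,interpolation=cv2.INTER_CUBIC))
```

```text
33.95 [ 0.58201361 -0.00199321  0.30805838] [ 3.14104541e+00  1.91340678e-03 -3.60243146e-01]
[115 317]
```

View pics/w21c.png

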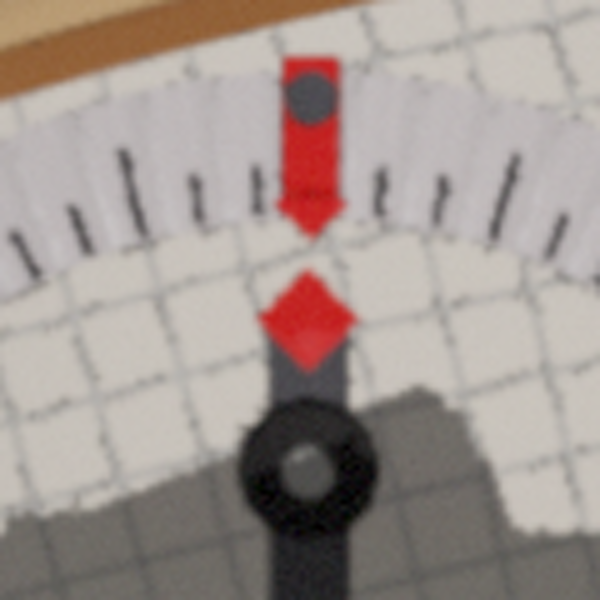

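Request:
{"name": "arm_command", "arguments": {"plan": [-0.8,0,0,0.1,0,-0.8,-0.1,0.1,0.2,0,-0.8,-0.2,0.2,0.2,0,-0.8,-0.3,0.4,0.2,0,-0.8,-0.3,0.55,0.2,0,-0.8,-0.3,0.7,0.2,0,-0.8,-0.3,0.7,0.2,0,-0.8,-0.3,0.7,0.2,0,-0.8,-0.3,0.7,0.2,0]}}

```text
time_s: 34.9
ee_pos: [0.461, 0.2804, 0.3892]
eef_rot: [-3.141, -0.0, -0.356]
force: [1.1, -0.7, -0.0]
grip_width: 0.0848
```

Run:
```python
from meas import *
o=sensors.get_obs();print(o["time_s"],o["ee_pos"],o["force"])
im=vision.camera("top");cv2.imwrite("pics/t22.png",im);cv2.imwrite("pics/t22c.png",cv2.resize(im[120:245,240:420],None,fx=4.4,fy=4.4,interpolation=cv2.INTER_CUBIC))
im=vision.camera("side");cv2.imwrite("pics/s22.png",im)
```

```text
34.9 [0.46096636 0.28038855 0.38923967] [ 1.05544849 -0.69998561 -0.03748862]
```

View pics/t22c.png

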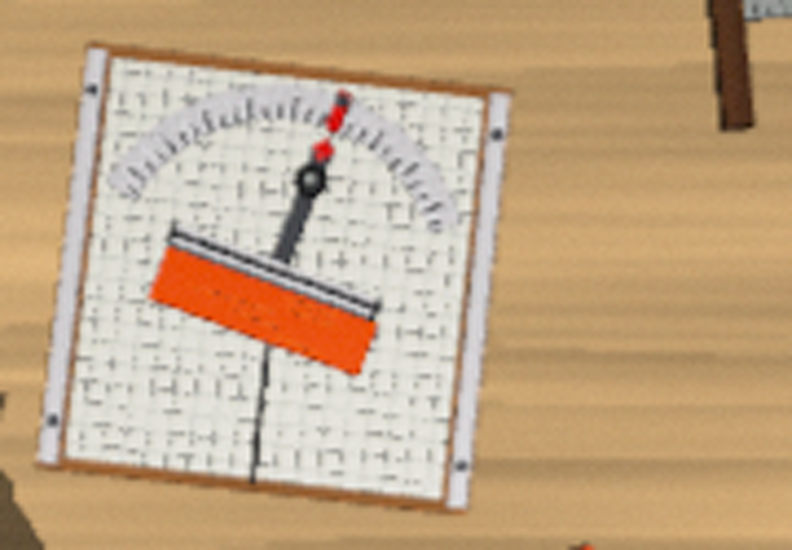

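View pics/s22.png

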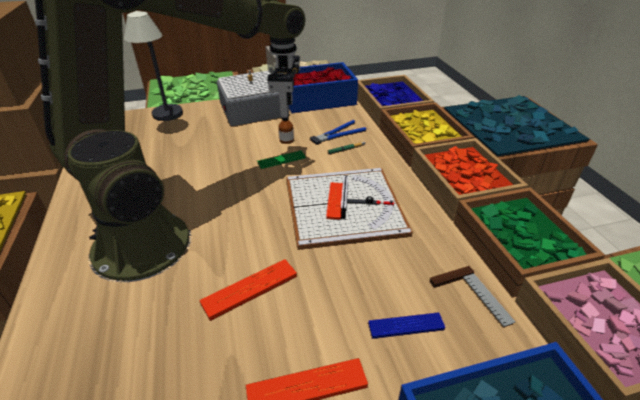

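The final views show the strip flush and centred along the fence, the pointer at the tab, and everything else where it was. I'm handing in.

```bash
python3 -c "
from station import job
print(job.hand_in())"
```

```text
the job is handed in; nothing more can be done
None
```

I turned the swivel fence to the red tab and released it. Then I laid the smallest orange strip on the board and pushed it against the fence's near face with both open fingers. The job was handed in at about 35 s, with the arm clear of everything.

- **Order:** A close look after the first push showed the fence about 0.8° short of the tab. I regripped the bar above the glass, turned it twice more, and then pushed the strip home again, so part of the fence alignment came after the glass was first laid.
- **Fence angle:** The last close-up still shows the pointer about 0.3° short of the tab, which is close to what I can measure. I left it there.
- **Strip:** The wrist and top views show it lying flat across the score line, with no visible gap at the fence. It is centred along the bar to about 1 mm.
- **Forces:** The force readings I took were about 10 N setting the glass down, and about 9 N and 6 N along the face for the two pushes home.
- **Everything else:** The tab and the other items on the bench looked unmoved in the last top and side views.

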